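Drain the stirring rods and tip them into the soak tray

ROBOT

A 6-joint arm with a two-finger parallel gripper is mounted at the origin on the work surface. World frame = base frame: x ahead of the robot, y to its left, z up, the work surface at z = 0. Lengths are in m, angles in degrees, forces in N, time in s.
With the tool pointing down it reaches from about 0.325 to 0.9 m from the base axis. Payload 6.1 kg.
Tool frame: the origin (TCP) lies at the very end of the fingers, on their centre line; the grasp point (between the pads) lies 19 mm behind it; z points along the fingers, y is the line along which they close (so a half turn about z gives the same grasp; the last joint's range is limited). The gripper opens to 85 mm and grips with 20 to 120 N. Pads are 22 mm wide; open, the fingers measure 114 mm over their backs; the gripper's body (76 mm by 85 mm) begins 54 mm behind the grasp point. The pads swing forward as they close: fully open they stand 13 mm farther back than shut.
Start: joints at [-73.344, 12.628, 87.462, -0, 79.91, -7.225], TCP at [0.253, -0.571, 0.231] pointing down, gripper open.
Joint ranges: [-170.65, 170.65], [-52.31, 119.04], [5.05, 147.46], [-71.25, 251.25], [11.57, 151.72], [-153.62, 153.62]. Speed limits (degrees/s): [147.25, 147.25, 172.46, 180, 180, 180].

INTERFACE

Orientations are given as [roll, pitch, yaw] about the fixed x, y, z axes, in that order (R = Rz(yaw) Ry(pitch) Rx(roll)).
In Python, from bench import * gives the robot as it stands.
- The arm moves only by the tool drive_tool, never from a script. Its argument "series" is one flat list of numbers, 4 for each row, row after row: the shift along the tool's x, y, z in cm, then the turn about the tool's z in rad. A call has 1 to 5 rows; each row shifts and turns the commanded pose from where the row before left it, along the tool's axes as they then stand; what a row does not reach is not made up. A row lasts 1/10 s, in which the tool goes at most 50 mm and 8.59 degrees, less where a joint would pass 70% of its speed; a pose out of reach is approached as far as the arm can. A call is refused whole if a number of a shift passes 5 or a number of a turn 0.15, either way. A call with a gripper value outside its range is refused whole. "gripper" is the finger opening in cm, from 0 to 8.54, set as the call begins (left out, the last holds). The fingers move at their own pace and stop on an object; "squeeze" is the grip in N (left out, the last holds). Time passes only in rows, so rows that do not move let the fingers close. It gives the time, the measured TCP pose, the force, the opening and the grip force at its end, in the units of the state.
- get_obs(): the state, without advancing time (a new reading comes with each control period).
- snapshot(name): name is "side" or "top"; returns a dict with "image" (420x560x3 uint8, red, green, blue), "fx", "fy", "cx", "cy" (pixels), "R" (3x3) and "t" (3): a world point X has camera coordinates R X + t. Camera axes: x right, y down, z forward; pixel columns grow to the right and rows downward; lengths in m; the calibration is good to about 2 mm. A picture is of the moment at which its call begins. There is no depth.
- sign_off(): hands the job in; it is judged then, once.
Trained networks look in a picture, given as the dict that the camera call returned (one of the last four; its "shot" number tells which), for a name from the list of things; names that differ only in an ending like _2 or _b are one class to them, and where a whole thing is asked for, a point or a joint stands for the part that bears it (a point fixed in the world has none). Each returns a list of dicts, best first, with "conf" (0 to 1); they miss things now and then, are a little off and sometimes report something else, mostly with a low value. They report only what shows in the picture. A call takes as long as a camera call. They do not tell look-alikes from the thing itself.
- masks_of(picture, target): "pixels" (420x560 bool, what is visible of it) and "point" ([column, row] in pixels, amid what is visible of it).
The state is a dict: "time_s": time; "q": joint angles; "qvel": joint speeds; "effort": joint torques, N m; "tcp_pos": TCP position; "orientation": TCP orientation; "wrist_force": force on the tool from outside, world axes, zero at the start; "moment": the same for the moment, N m; "gripper_width": finger opening in m; "finger_force": force on a finger pad.
Only numpy, scipy, OpenCV 4.12 (cv2) and the standard library are available. Lean on these libraries where they do the work, as an engineer would, in place of code of your own. Each camera call takes 0.05 s, during which the arm holds its last target. There are 200 camera calls.

TASK

Move every stirring rod from its sample pot to the sloping V-block: lay it in a groove of its own, handle up and bare end down by the foot rail, and let go, so that it can then be taken by the side of its shaft. Once all of them lie there, regrasp them one by one and lay them flat, lengthwise, in the white tipping bucket; with all of them in the bucket and the soak tray right under its pouring lip, push the red bar over past the catch until the bucket is fully tipped and drops the rods into the tray, then let the bucket swing back level. All rods must end up lying in the tray, and no bottle, jar or beaker may be knocked over.

Things in the scene. Friction and masses are not known exactly. Their poses are not given: they have to be found in the camera images.
- rod_red: stirring rod: bare round steel shaft, 10 mm diameter, 140 mm long, then a red square handle 16 x 16 mm, 60 mm long (200 mm in all, 80 g, balance point 87 mm from the bare end). Origin on the axis at the bare end; z runs along the rod towards the handle, x and y square to the handle's flats. Starts upright, bare end down, in a pot. Absent (None throughout) in some runs
- rod_red_mid (a point): point on the axis of the red-handled rod 80 mm from its bare end, near its balance point, in the middle of its bare shaft's grip zone
- rod_yellow: stirring rod: bare round steel shaft, 10 mm diameter, 140 mm long, then a yellow square handle 16 x 16 mm, 60 mm long (200 mm in all, 80 g, balance point 87 mm from the bare end). Origin on the axis at the bare end; z runs along the rod towards the handle, x and y square to the handle's flats. Starts upright, bare end down, in a pot. Absent (None throughout) in some runs
- rod_yellow_mid (a point): point on the axis of the yellow-handled rod 80 mm from its bare end, near its balance point, in the middle of its bare shaft's grip zone
- rod_green: stirring rod: bare round steel shaft, 10 mm diameter, 140 mm long, then a green square handle 16 x 16 mm, 60 mm long (200 mm in all, 80 g, balance point 87 mm from the bare end). Origin on the axis at the bare end; z runs along the rod towards the handle, x and y square to the handle's flats. Starts upright, bare end down, in a pot. Absent (None throughout) in some runs
- rod_green_mid (a point): point on the axis of the green-handled rod 80 mm from its bare end, near its balance point, in the middle of its bare shaft's grip zone
- pot0: fixed black sample pot, 64 mm across and 50 mm high, with a grey lid; origin at the centre of its underside. In the middle of the lid a 14 mm wide, 42 mm deep well, in which a rod stands loosely (rod's bare end 8 mm above the table). Which rod stands in which pot varies; a pot may be empty
- pot1: fixed black sample pot, 64 mm across and 50 mm high, with a grey lid; origin at the centre of its underside. In the middle of the lid a 14 mm wide, 42 mm deep well, in which a rod stands loosely (rod's bare end 8 mm above the table). Which rod stands in which pot varies; a pot may be empty
- pot2: fixed black sample pot, 64 mm across and 50 mm high, with a grey lid; origin at the centre of its underside. In the middle of the lid a 14 mm wide, 42 mm deep well, in which a rod stands loosely (rod's bare end 8 mm above the table). Which rod stands in which pot varies; a pot may be empty
- vblock: fixed draining V-block: white base 210 x 230 x 10 mm with two cross rails with blue V notches and a foot rail, making three parallel V grooves that slope at 45 degrees, 70 mm apart. Origin at the centre of the underside (base from x -110 to +100 mm); x points towards the grooves' low end (away from the robot), y across them
- groove: frame of the grooves, fixed to the V-block at its (70, 0, 35) mm: z runs up along the grooves (up and towards the robot), x square to them (up and away from the robot), y across. A rod seated bare end on the foot rail, handle up, has its axis along z at x = 0 and y = -70, 0 or 70 mm, its bare end at z = 0. Friction may keep it from sliding down to the foot rail
- groove_gap (a point): point at groove-frame (0, 0, 74) mm: on the axis of a rod in the middle groove, halfway between the two V notches. The notches (90 degrees, 14 mm deep, 16 mm long) lie at groove z = 25 and 122 mm; between them, z = 35 to 112, the bare shaft is free with room for fingers beside and below. The handle sticks out beyond the upper notch, z = 140 to 200
- tipper: fixed blue stand of the tipping bucket, 300 mm along x; origin on the table straight below the middle of the hinge line. The hinge line is also the pouring lip, 95 mm up. x runs along it (away from the robot), y from the pouring lip to the back of the bucket. On the lip side the foot panel is a flat face at y = +20 mm, 55 mm high, against which the tray can be pushed
- bucket (a joint): angle of the white tipping bucket: 0 = level, held by its spring and a ball catch; grows as its back rises and it pours over its lip towards the tipper's -y; stop at 1.35 (fully tipped, load slides out). The catch is overcome between about 0.05 and 0.25. Loaded, it takes about 5 to 14 N pushed towards the tipper's -y on the red bar; let go, it swings back to 0 by itself within 2 s
- bucket_floor (a point): middle of the flat part of the bucket's floor (axes as the tipper's when level). Inside the bucket is 246 mm long (x +-123); its flat floor reaches from y -36 to +42 mm, with a 50 mm high back wall beyond; on the other side a slope rises at 20 degrees, 18 mm high, to the lip at y = -85. End walls 42 mm high. Rods lie in it along x, either way round
- bucket_bar (a point): middle of the red push bar, a round bar 14 mm in diameter and 50 mm long along x, sticking out towards the robot from an arm on the bucket's near end; level, it lies 88 mm towards the back of and 88 mm above the hinge line and 153 mm towards the robot from the bucket's middle; it travels on a 124 mm circle about the hinge line
- tray: loose grey soak tray, open box 270 (x) x 150 (y) x 60 mm high, walls 5 mm, 0.5 kg; origin at the centre of its underside. Its long inner wall (+y) faces the tipper's foot panel; pushed up against the panel and centred on the tipper (its centre at y = -55 mm of the tipper), it lies right under the pouring lip
- tray_tab (a point): centre of the top of the tray's orange upright grip tab, 12 mm thick (tray's y), 44 mm wide (x), 104 mm high, fixed to the outside of its -y wall (81 mm from the tray's centre); it stands 44 mm above the rim
- bottle_a: loose black dropper bottle, 52 mm across, 150 mm high; a bystander, to be left standing; origin at the centre of its underside
- bottle_b: loose black dropper bottle, 44 mm across, 120 mm high; a bystander, to be left standing; origin at the centre of its underside
- jar_black: loose black screw-top jar, 66 mm across, 75 mm high; a bystander, to be left standing; origin at the centre of its underside
- jar_amber: loose amber jar, 50 mm across, 65 mm high; a bystander, to be left standing; origin at the centre of its underside
- beaker: loose clear beaker, 64 mm across, 75 mm high; a bystander, to be left standing; origin at the centre of its underside
Not all that is in view belongs to the job. Leave any pink look-alike of the rod_red alone. What is shaped like the rod_yellow but black is not meant.

How it is judged (in metres and radians):
On the way, in this order (a step that is already met when the one before it is completed fails the run):
1. every rod present rests, let go, in a groove of the V-block, handle up, bare end within about 25 mm of the foot rail (angle between the z axis of each of rod_red, rod_yellow, rod_green and the z axis of groove, either way round below 0.15 rad and x of rod_red_mid in the frame of groove between -0.008 and 0.008 m and z of rod_red_mid in the frame of groove between 0.07 and 0.105 m and (y of rod_red_mid in the frame of groove between -0.08 and -0.06 m or y of rod_red_mid in the frame of groove between -0.01 and 0.01 m or y of rod_red_mid in the frame of groove between 0.06 and 0.08 m) and contact force between the fingers and rod_red below 0.2 N and linear speed of each of rod_red, rod_yellow, rod_green below 0.05 m/s and x of rod_yellow_mid in the frame of groove between -0.008 and 0.008 m and z of rod_yellow_mid in the frame of groove between 0.07 and 0.105 m and (y of rod_yellow_mid in the frame of groove between -0.08 and -0.06 m or y of rod_yellow_mid in the frame of groove between -0.01 and 0.01 m or y of rod_yellow_mid in the frame of groove between 0.06 and 0.08 m) and contact force between the fingers and rod_yellow below 0.2 N and x of rod_green_mid in the frame of groove between -0.008 and 0.008 m and z of rod_green_mid in the frame of groove between 0.07 and 0.105 m and (y of rod_green_mid in the frame of groove between -0.08 and -0.06 m or y of rod_green_mid in the frame of groove between -0.01 and 0.01 m or y of rod_green_mid in the frame of groove between 0.06 and 0.08 m) and contact force between the fingers and rod_green below 0.2 N), for 0.2 s.
2. every rod present lies flat in the level bucket, let go (angle between rod_red's own z axis and vertical between 1.25 and 1.9 rad and x of rod_red_mid in the frame of bucket_floor between -0.07 and 0.07 m and y of rod_red_mid in the frame of bucket_floor between -0.085 and 0.05 m and z of rod_red_mid in the frame of bucket_floor between -0.005 and 0.045 m and contact force between the fingers and rod_red below 0.2 N and linear speed of each of rod_red, rod_yellow, rod_green below 0.05 m/s and angle between rod_yellow's own z axis and vertical between 1.25 and 1.9 rad and x of rod_yellow_mid in the frame of bucket_floor between -0.07 and 0.07 m and y of rod_yellow_mid in the frame of bucket_floor between -0.085 and 0.05 m and z of rod_yellow_mid in the frame of bucket_floor between -0.005 and 0.045 m and contact force between the fingers and rod_yellow below 0.2 N and angle between rod_green's own z axis and vertical between 1.25 and 1.9 rad and x of rod_green_mid in the frame of bucket_floor between -0.07 and 0.07 m and y of rod_green_mid in the frame of bucket_floor between -0.085 and 0.05 m and z of rod_green_mid in the frame of bucket_floor between -0.005 and 0.045 m and contact force between the fingers and rod_green below 0.2 N and value of joint bucket below 0.12 rad), for 0.2 s.
3. the bucket is tipped to its stop (more than 1.2 rad) (value of joint bucket above 1.2 rad), for 0.1 s.
At the end, for the whole second after the job is handed in: every rod present lies inside the soak tray, let go (middle of its shaft within the walls and below the rim, within about 20 degrees of level), the bucket is back within 0.10 rad of level, the bystander bottles, jars and beaker stand upright and nothing is held (x of rod_red_mid in the frame of tray between -0.13 and 0.13 m and y of rod_red_mid in the frame of tray between -0.075 and 0.075 m and z of rod_red_mid in the frame of tray between 0 and 0.055 m and angle between rod_red's own z axis and vertical between 1.2 and 1.95 rad and contact force between the fingers and rod_red below 0.2 N and x of rod_yellow_mid in the frame of tray between -0.13 and 0.13 m and y of rod_yellow_mid in the frame of tray between -0.075 and 0.075 m and z of rod_yellow_mid in the frame of tray between 0 and 0.055 m and angle between rod_yellow's own z axis and vertical between 1.2 and 1.95 rad and contact force between the fingers and rod_yellow below 0.2 N and x of rod_green_mid in the frame of tray between -0.13 and 0.13 m and y of rod_green_mid in the frame of tray between -0.075 and 0.075 m and z of rod_green_mid in the frame of tray between 0 and 0.055 m and angle between rod_green's own z axis and vertical between 1.2 and 1.95 rad and contact force between the fingers and rod_green below 0.2 N and value of joint bucket below 0.1 rad and angle between each of bottle_a, bottle_b, jar_black, jar_amber, beaker's own z axis and vertical below 0.3 rad); the robot touches nothing.
It fails at once if a bystander bottle, jar or beaker is knocked over (angle between any of bottle_a, bottle_b, jar_black, jar_amber, beaker's own z axis and vertical above 0.6 rad).
Of rod_red, rod_yellow, rod_green only 2 to 3 are there at a start; the rules pass over those that are not, and their reading is None.
At some moment in a run one of tray may be knocked a few centimetres aside while the robot is not near it.
Once in a run the grip may slacken for a moment while it holds something.
It also fails if it takes over 210 s, if anything falls off the work surface, if the arm or the gripper's body presses on something with over 40 N, if the wrist force passes 120 N, or if a joint passes its speed limit or range.

## Working session

There is one attempt and no reset: what is moved stays moved. The work goes in short steps, Python scripts to look and compute and a tool call to move; the robot and the scene stay as the last step left them, time stands still between calls to the robot, and variables do not carry over. Pictures are saved under pics/ and viewed, at most 14 in all, crops included, and the job is handed in when it is done.

Besides the shell and the picture viewer there is one more tool, called by a JSON object that holds its "api" and its "payload", one argument or row to a line. drive_tool: Moves the arm, as the interface text tells. Its arguments: {"type":"object","properties":{"series":{"type":"array","items":{"type":"number"}},"gripper":{"type":"number"},"squeeze":{"type":"number"}},"required":["series"]}

```bash
ls && mkdir -p pics
cat > h.py <<'E'
import numpy as np,cv2
from bench import *
def save(p,n): cv2.imwrite('pics/'+n+'.png',cv2.cvtColor(p['image'],cv2.COLOR_RGB2BGR))
def ray(p,uv):
    d=np.array([(uv[0]-p['cx'])/p['fx'],(uv[1]-p['cy'])/p['fy'],1.]);R=np.array(p['R']);t=np.array(p['t'])
    return -R.T@t,R.T@d
def atz(p,uv,z):
    o,d=ray(p,uv); return o+d*(z-o[2])/d[2]
def proj(p,X):
    c=np.array(p['R'])@np.array(X,float)+np.array(p['t']); return np.array([p['fx']*c[0]/c[2]+p['cx'],p['fy']*c[1]/c[2]+p['cy']])
def tri(p,u,q,v):
    (a,d),(b,e)=ray(p,u),ray(q,v); A=np.c_[d,-e]; s=np.linalg.lstsq(A,b-a,rcond=None)[0]
    X,Y=a+d*s[0],b+e*s[1]; return (X+Y)/2,np.linalg.norm(X-Y)
E
python3 - <<'E'
from h import *
np.set_printoptions(precision=3,suppress=True)
a=snapshot('top');b=snapshot('side');save(a,'top0');save(b,'side0')
for p in(a,b):
    o,_=ray(p,(0,0));print(p['fx'],o,np.array(p['R'])[2])
for n in 'rod_red rod_yellow rod_green pot0 vblock tipper bucket bucket_bar tray tray_tab bottle_a jar_black jar_amber beaker'.split():
    for nm,p in(('top',a),('side',b)):
        print(n,nm,[(np.round(m['point']).astype(int).tolist(),round(m['conf'],2),int(m['pixels'].sum())) for m in masks_of(p,n)])
E
```

```text
pics
391.08813124449955 [0.563 0.041 1.026] [ 0.042  0.007 -0.999]
408.55813472683775 [0.366 0.884 0.906] [ 0.214 -0.706 -0.675]
rod_red top [([146, 285], 0.75, 184), ([105, 277], 0.63, 152), ([229, 166], 0.19, 607)]
rod_red side [([292, 335], 0.82, 287), ([322, 298], 0.75, 232)]
rod_yellow top [([147, 207], 0.57, 159), ([106, 220], 0.57, 245)]
rod_yellow side [([243, 323], 0.88, 287), ([297, 254], 0.73, 1512), ([244, 280], 0.62, 250)]
rod_green top [([140, 247], 0.75, 195)]
rod_green side [([284, 288], 0.7, 262), ([236, 207], 0.66, 340), ([227, 231], 0.48, 483)]
pot0 top [([166, 247], 0.85, 545), ([167, 276], 0.62, 563), ([341, 209], 0.57, 6515), ([169, 208], 0.56, 499)]
pot0 side [([284, 324], 0.97, 608), ([314, 327], 0.78, 216), ([250, 313], 0.72, 459)]
vblock top [([242, 254], 0.7, 7236)]
vblock side [([314, 272], 0.71, 4951), ([217, 270], 0.29, 677)]
tipper top [([340, 211], 0.57, 7654), ([299, 140], 0.37, 327), ([196, 164], 0.18, 540)]
tipper side [([298, 200], 0.92, 4802), ([233, 205], 0.58, 350), ([324, 162], 0.18, 1996)]
bucket top [([340, 208], 0.89, 6608), ([142, 248], 0.5
[... 206 characters left out ...]

tray top [([144, 248], 0.68, 175), ([413, 225], 0.67, 7607), ([165, 245], 0.46, 543), ([340, 213], 0.17, 7641)]
tray side [([327, 165], 0.93, 2017), ([300, 200], 0.52, 4833)]
tray_tab top [([410, 224], 0.69, 7501)]
tray_tab side [([327, 168], 0.79, 2071), ([298, 254], 0.56, 1565), ([251, 312], 0.39, 464)]
bottle_a top [([197, 160], 0.9, 588), ([299, 140], 0.79, 353), ([144, 246], 0.74, 227)]
bottle_a side [([218, 272], 0.84, 689), ([235, 206], 0.77, 362)]
jar_black top [([226, 166], 0.95, 609)]
jar_black side [([233, 254], 0.72, 509)]
jar_amber top []
jar_amber side [([250, 225], 0.61, 327)]
beaker top [([258, 139], 0.56, 573)]
beaker side [([226, 232], 0.94, 488), ([298, 188], 0.28, 2973)]
```

View pics/top0.png

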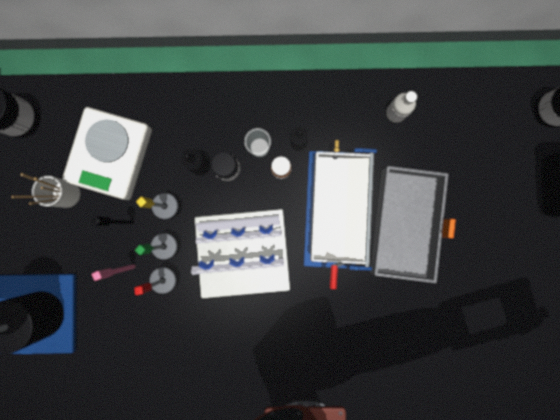

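View pics/side0.png

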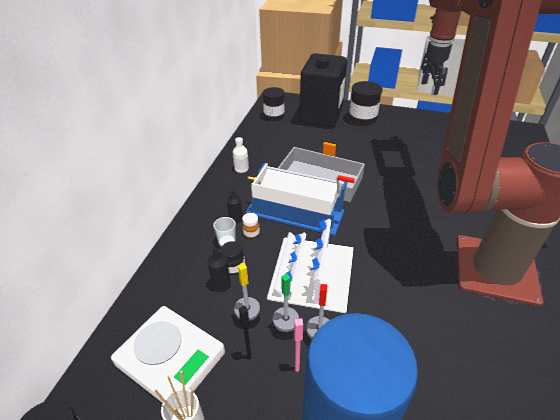

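```bash
cat >> h.py <<'E'
def hsv(p): return cv2.cvtColor(p['image'],cv2.COLOR_RGB2HSV)
def blobs(p,lo,hi,mn=8,roi=None):
    m=cv2.inRange(hsv(p),np.array(lo),np.array(hi))
    if roi: 
        k=np.zeros_like(m);k[roi[1]:roi[3],roi[0]:roi[2]]=255;m&=k
    n,l,s,c=cv2.connectedComponentsWithStats(m)
    return sorted([(int(s[i,4]),c[i].round(1).tolist()) for i in range(1,n) if s[i,4]>=mn],reverse=True)
E
python3 - <<'E'
from h import *
a=snapshot('top');b=snapshot('side')
def crop(p,x0,y0,x1,y1,f): return cv2.resize(cv2.cvtColor(p['image'][y0:y1,x0:x1],cv2.COLOR_RGB2BGR),None,fx=f,fy=f,interpolation=cv2.INTER_CUBIC)
cv2.imwrite('pics/c1.png',crop(a,125,130,325,280+20,4)[:600])
cv2.imwrite('pics/c2.png',crop(a,295,135,465,285,4))
cv2.imwrite('pics/c3.png',crop(b,200,130,400,280,4))
cv2.imwrite('pics/c4.png',crop(b,200,210,360,350,4))
for nm,p,rt in(('top',a,(85,190,185,310)),('side',b,(200,225,350,400))):
  for c,lo,hi in(('red',(0,150,80),(6,255,255)),('red2',(174,150,80),(180,255,255)),('yel',(20,150,90),(32,255,255)),('grn',(55,120,60),(80,255,255))):
    print(nm,c,blobs(p,lo,hi,roi=rt))
for nm,p,rt in(('top',a,(190,200,295,300)),('side',b,(265,210,360,310))):
    print(nm,blobs(p,(105,90,40),(130,255,255),roi=rt))
for nm,p,rt in(('top',a,(300,130,470,300)),('side',b,(300,130,370,200))):
    print(nm,'orange',blobs(p,(5,150,80),(20,255,255),roi=rt),'bar',blobs(p,(0,150,80),(4,255,255),roi=rt),blobs(p,(174,150,80),(180,255,255),roi=rt))
E
```

```text
top red [(86, [138.7, 290.1])]
top red2 []
top yel [(118, [143.0, 202.2])]
top grn [(111, [141.6, 249.7])]
side red [(138, [322.6, 294.3])]
side red2 []
side yel [(175, [242.8, 273.9])]
side grn [(160, [285.5, 284.5]), (75, [202.5, 357.7])]
top [(77, [205.5, 264.8]), (74, [266.9, 259.4]), (73, [236.1, 262.2]), (66, [209.4, 234.8]), (62, [237.3, 232.2]), (60, [265.6, 229.6])]
side [(1224, [306.1, 219.0]), (72, [314.9, 263.6]), (68, [318.5, 243.5]), (56, [292.7, 256.9]), (52, [297.2, 238.7]), (21, [289.6, 274.2])]
top orange [(204, [449.7, 228.1])] bar [(153, [333.3, 277.7])] []
side orange [(152, [328.9, 148.5])] bar [(72, [345.4, 178.7])] []
```

View pics/c1.png

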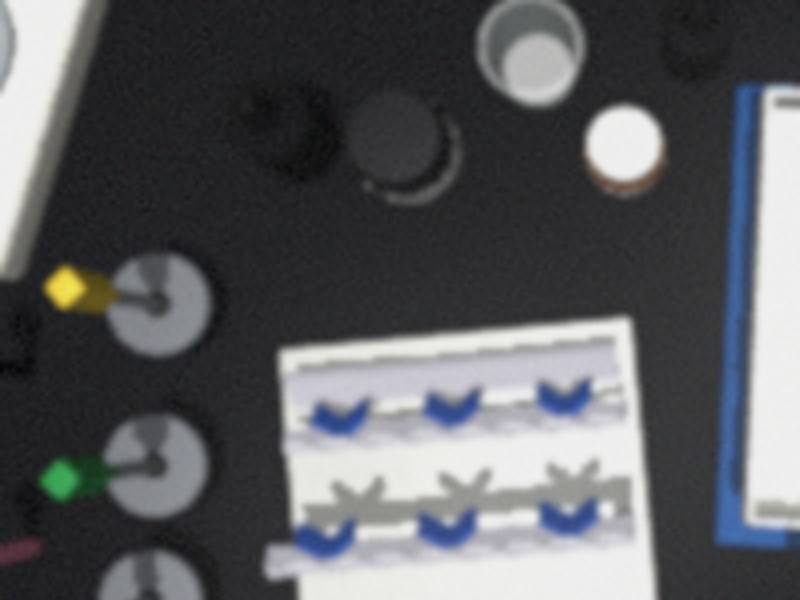

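View pics/c2.png

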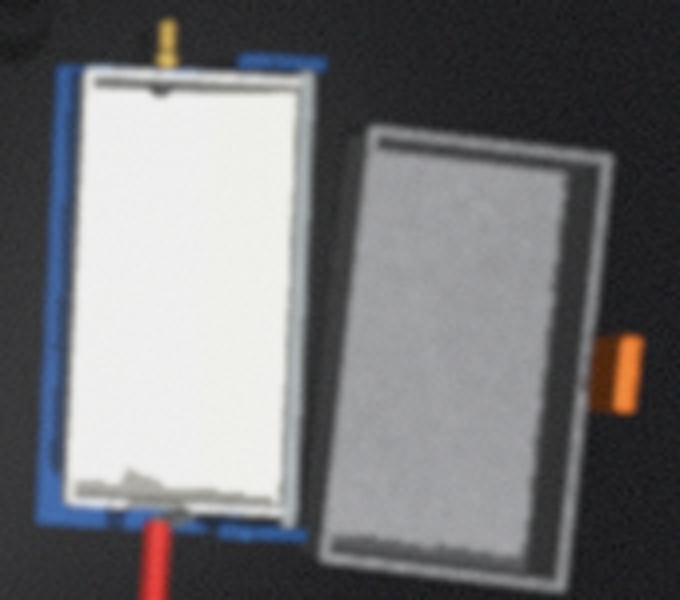

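View pics/c3.png

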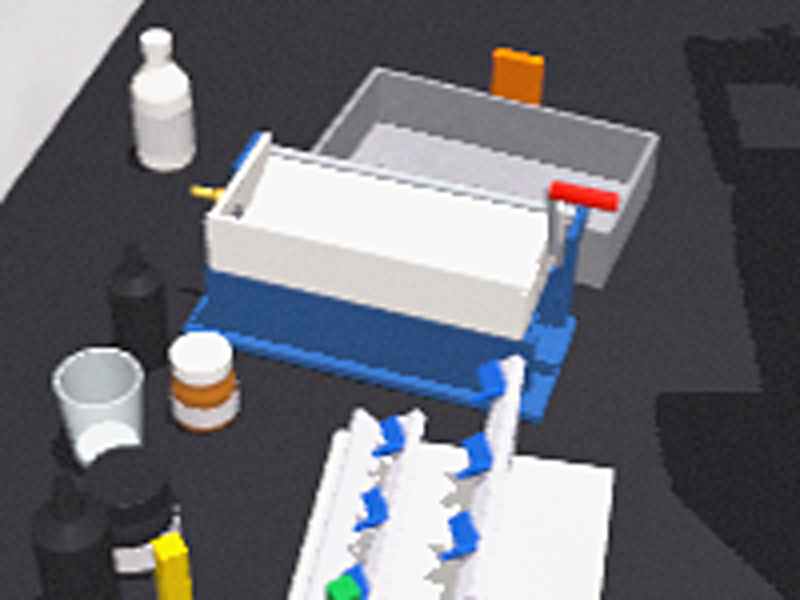

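Run:
```python
from h import *
from scipy.optimize import least_squares
np.set_printoptions(precision=4,suppress=True)
a=snapshot('top');b=snapshot('side')
for n,u,v in(('red',(138.7,290.1),(322.6,294.3)),('yel',(143,202.2),(242.8,273.9)),('grn',(141.6,249.7),(285.5,284.5)),('tab',(449.7,228.1),(328.9,148.5)),('bar',(333.3,277.7),(345.4,178.7))):
    print(n,*tri(a,u,b,v))
for n,uv in(('py',(165,205.8)),('pg',(163.5,246.8)),('pr',(162.5,280.5))): print(n,atz(a,uv,.05))
# handle top-face centroids in top view (bright)
for n,lo,hi in(('red',(0,150,170),(6,255,255)),('yel',(20,130,190),(32,255,255)),('grn',(55,120,130),(80,255,255))):
    m=cv2.inRange(hsv(a),np.array(lo),np.array(hi));m[:190]=0;m[:,:125]=0;m[:,160:]=0;m[310:]=0
    ys,xs=np.nonzero(m);r=cv2.minAreaRect(np.c_[xs,ys].astype(np.float32)) if len(xs)>4 else None
    print(n,len(xs),atz(a,(xs.mean(),ys.mean()),.208) if len(xs) else '',r)
# vblock
T=np.array([[205.5,264.8],[236.1,262.2],[266.9,259.4]]);U=np.array([[209.4,234.8],[237.3,232.2],[265.6,229.6]])
C=[((195,217.5),(100,115)),((283,209.5),(100,-115))]
def G(p,gx,gy,gz):
    s=.5**.5; v=np.array([.07+s*gx-s*gz,gy,.035+s*gx+s*gz]);c,d=np.cos(p[2]),np.sin(p[2])
    return np.array([p[0]+c*v[0]-d*v[1],p[1]+d*v[0]+c*v[1],v[2]])
def V(p,x,y,z):
    c,d=np.cos(p[2]),np.sin(p[2]);return np.array([p[0]+c*x-d*y,p[1]+d*x+c*y,z])
S=[((314.9,263.6),(0,.122)),((318.5,243.5),(-.07,.122)),((292.7,256.9),(0,.025)),((297.2,238.7),(-.07,.025))]
def res(p,full=False):
    r=[]
    for i,y in enumerate((.07,0,-.07)):
        r+=[*(proj(a,G(p,p[3],y,.122+p[4]))-T[i]),*(proj(a,G(p,p[3],y,.025+p[4]))-U[i])]
    for uv,(y,z) in S: r+=list(proj(b,G(p,p[3],y,z+p[4]))-uv)
    for uv,(x,y) in C: r+=list(.7*(proj(a,V(p,x/1e3,y/1e3,.01))-uv))
    return r
s=least_squares(res,[.46,.14,0,0,0],loss='soft_l1');print('vb',s.x,np.degrees(s.x[2]),'\n',np.round(s.fun if 0 else res(s.x),1))
# bucket & tray, top view crop pixels
f=lambda x,y:(x/4+295,y/4+135)
print('lip',atz(a,f(316,72),.097),atz(a,f(294,525),.097),'back',atz(a,f(84,67),.127),atz(a,f(64,500),.127))
print('tray',[atz(a,f(*q),.06) for q in((371,127),(612,155),(564,592),(320,560))])
```

```text
red [0.4334 0.3575 0.1858] 0.00022573023153530812
yel [0.62   0.3494 0.1818] 0.0035235491033277964
grn [0.5182 0.3523 0.1828] 0.0017957883416774183
tab [ 0.5551 -0.3552  0.0758] 0.0006715929920418928
bar [ 0.4541 -0.059   0.1811] 0.0012384429096840676
py [0.6211 0.3429 0.05  ]
pg [0.5187 0.3468 0.05  ]
pr [0.4353 0.3495 0.05  ]
red 46 [0.4368 0.3503 0.208 ] ((138.0, 290.0), (6.0, 6.0), 90.0)
yel 46 [0.6214 0.3449 0.208 ] ((141.00001525878906, 201.50003051757812), (6.363961219787598, 6.363961219787598), 45.0)
grn 43 [0.5207 0.3472 0.208 ] ((140.00001525878906, 249.50003051757812), (6.363961219787598, 6.363961219787598), 45.0)
vb [ 0.5006  0.1588  0.0662 -0.006  -0.0056] 3.7933736225197863 
 [  0.7  -0.5   0.4  -0.4   0.1  -0.3   0.3  -0.1  -0.7   0.1  -0.2   0.3
   2.9 -17.4   3.2 -15.6  -0.7   2.4  -0.4   2.6  -0.8  -0.3  -0.8   0.4]
lip [ 0.7371 -0.1719  0.097 ] [ 0.4684 -0.1525  0.097 ] back [ 0.7365 -0.0312  0.127 ] [ 0.4874 -0.0154  0.127 ]
tray [array([ 0.7093, -0.2136,  0.06  ]), array([ 0.6895, -0.3618,  0.06  ]), array([ 0.4217, -0.324 ,  0.06  ]), array([ 0.4431, -0.1756,  0.06  ])]
```

View pics/c4.png

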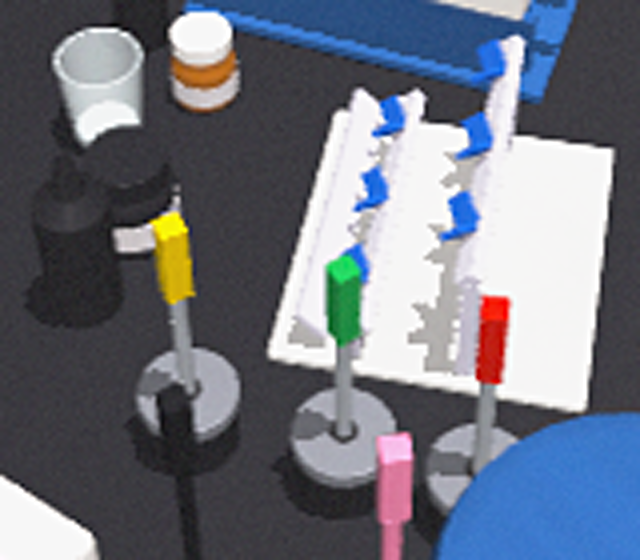

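Run:
```python
from h import *
from scipy.optimize import least_squares
np.set_printoptions(precision=4,suppress=True)
a=snapshot('top');b=snapshot('side')
c=lambda p,u,v,r=14:cv2.resize(cv2.cvtColor(p['image'][v-r:v+r,u-r:u+r],cv2.COLOR_RGB2BGR),(260,260),interpolation=cv2.INTER_CUBIC)
cv2.imwrite('pics/hd.png',np.vstack([np.hstack([c(a,138,290),c(a,142,202),c(a,140,250)]),np.hstack([c(b,322,294),c(b,243,274),c(b,286,284)])]))
T=np.array([[205.5,264.8],[236.1,262.2],[266.9,259.4]]);U=np.array([[209.4,234.8],[237.3,232.2],[265.6,229.6]])
C=[((195,217.5),(100,115)),((283,209.5),(100,-115))]
def V(p,x,y,z):
    c,d=np.cos(p[2]),np.sin(p[2]);return np.array([p[0]+c*x-d*y,p[1]+d*x+c*y,z])
def G(p,gx,gy,gz): s=.5**.5; return V(p,.07+s*gx-s*gz,gy,.035+s*gx+s*gz)
S=[((314.9,263.6),(.07,.122)),((318.5,243.5),(0,.122)),((292.7,256.9),(0,.025)),((297.2,238.7),(-.07,.025)),((289.,275.),(.07,.025))]
SC=[((283.7,237.5),(.1,-.115)),((353.2,247),(-.11,-.115)),((345.7,312.5),(-.11,.115)),((267.5,299.5),(.1,.115))]
def res(p):
    r=[]
    for i,y in enumerate((.07,0,-.07)):
        r+=[*(proj(a,G(p,p[3],y,.122+p[4]))-T[i]),*(proj(a,G(p,p[3],y,.025+p[4]))-U[i])]
    for uv,(y,z) in S: r+=list(proj(b,G(p,p[3],y,z+p[4]))-uv)
    for uv,(x,y) in C: r+=list((proj(a,V(p,x/1e3,y/1e3,.01))-uv))
    for uv,(x,y) in SC: r+=list((proj(b,V(p,x,y,.01))-uv))
    return r
s=least_squares(res,[.46,.14,0,0,0],loss='soft_l1');print('vb',s.x,np.degrees(s.x[2]),'\n',np.round(res(s.x),1))
```

```text
vb [0.4998 0.1576 0.0736 0.0015 0.0015] 4.218123523933243 
 [ 0.4  0.4 -0.1  0.1  0.1  0.4  0.1  0.2 -0.4  0.5 -0.1  0.3 -0.5 -0.2
 -0.1 -0.3 -0.4 -0.2 -0.3 -0.1 -1.7  1.4 -1.   0.3 -0.9  0.5  0.2 -1.4
  0.1 -0.7  0.3 -1.3 -1.2 -2.1]
```

View pics/hd.png

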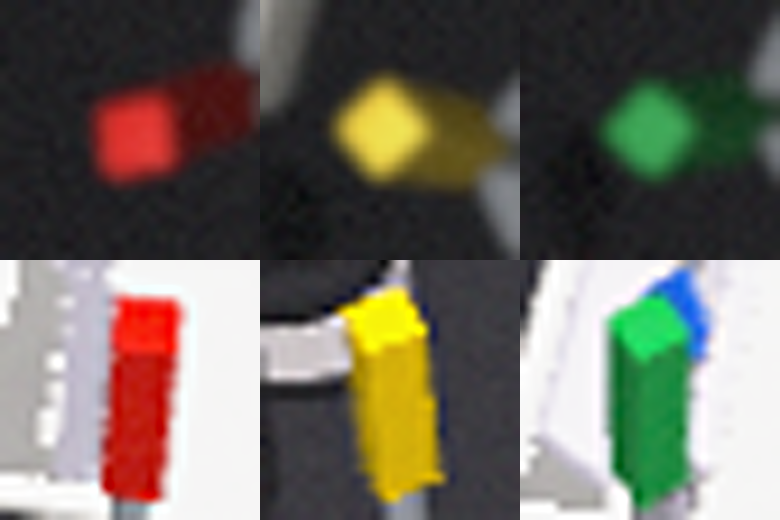

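```bash
cat >> h.py <<'E'
from scipy.spatial.transform import Rotation as Ro
VB=(.4998,.1576,.0736)
def V(x,y,z=0,p=VB):
    c,d=np.cos(p[2]),np.sin(p[2]);return np.array([p[0]+c*x-d*y,p[1]+d*x+c*y,z])
def G(gx,gy,gz): s=.5**.5; return V(.07+s*gx-s*gz,gy,.035+s*gx+s*gz)
def st():
    o=get_obs();R=Ro.from_euler('xyz',o['orientation'],degrees=True).as_matrix()
    return np.array(o['tcp_pos']),R,o
def plan(*wps):
    """print tool-frame deltas (cm, rad) to each waypoint (xyz,[tool-x heading deg])"""
    p,R,o=st();print('t',o['time_s'],'p',p.round(4),'w',o['gripper_width'],'ff',o['finger_force'],'q',np.round(o['q']),'yaw',round(np.degrees(np.arctan2(R[1,0],R[0,0])),1))
    for w in wps:
        w=list(w);X=np.array(w[:3]);d=R.T@(X-p)*100
        h=np.degrees(np.arctan2(R[1,0],R[0,0]));a=0
        if len(w)>3:
            dh=(w[3]-h+90)%180-90; a=dh*(1 if R[2,2]>0 else -1)
        print('->',X.round(3),'d',d.round(2),'turn',round(np.radians(a),3))
        p=X;R=R@Ro.from_euler('z',np.radians(a)).as_matrix()
E
python3 - <<'E'
from h import *
p,R,o=st();print(R.round(3),o['orientation'])
for k in(.07,0,-.07): print(k,G(0,k,0).round(4),G(0,k,.172).round(4),G(0,k,.074).round(4))
plan((.25,-.3,.35),(.437,.30,.35,12),(.4345,.3555,.27,12),(.4345,.3535,.16,12))
E
```

```text
[[ 0.914  0.405 -0.   ]
 [ 0.405 -0.914  0.   ]
 [-0.    -0.    -1.   ]] [-1.79998230e+02  2.82486051e-04  2.38784348e+01]
0.07 [0.5645 0.2326 0.035 ] [0.4432 0.2236 0.1566] [0.5123 0.2287 0.0873]
0 [0.5696 0.1627 0.035 ] [0.4483 0.1538 0.1566] [0.5174 0.1589 0.0873]
-0.07 [0.5748 0.0929 0.035 ] [0.4535 0.084  0.1566] [0.5226 0.0891 0.0873]
t 1.8 p [ 0.253  -0.5715  0.2313] w 0.0852766918128399 ff 0.0 q [-73.  13.  87.  -0.  80.  -7.] yaw 23.9
-> [ 0.25 -0.3   0.35] d [ 10.72 -24.95 -11.87] turn 0.0
-> [0.437 0.3   0.35 ] d [ 41.39 -47.29   0.  ] turn 0.207
-> [0.434 0.356 0.27 ] d [ 0.91 -5.48  8.  ] turn 0.0
-> [0.434 0.354 0.16 ] d [-0.04  0.2  11.  ] turn -0.0
```

Run:
```python
from h import *
a=snapshot('top');b=snapshot('side')
print('pink top',tri(a,(96,275.5),b,(298,320)),'base',atz(a,(135,266),.0),atz(b,(297,372),0))
print('black top',tri(a,(100,220),b,(243,312)),'base',atz(a,(133,221),.0),atz(b,(249,358),0))
for X in((.4368,.3503,.208),(.6214,.3449,.208),(.5207,.3472,.208)): print(proj(b,X))
plan((.25,-.3,.33,12),(.436,.28,.33,12),(.436,.351,.26,12),(.436,.351,.161,12))
```

```text
pink top (array([0.46664594, 0.44218448, 0.20026133]), np.float64(0.0010740025639035251)) base [0.46740516 0.43738281 0.        ] [0.46250342 0.45021096 0.        ]
black top (array([0.58382795, 0.44325443, 0.18141238]), np.float64(0.001280802709825575)) base [0.58527372 0.44283717 0.        ] [0.58010677 0.44836277 0.        ]
[322.39499767 284.90959747]
[241.25059154 264.63907177]
[284.60807407 275.22259676]
t 1.9 p [ 0.253  -0.5715  0.2313] w 0.08518818541520945 ff 0.0 q [-73.  13.  87.  -0.  80.  -7.] yaw 23.9
-> [ 0.25 -0.3   0.33] d [ 10.71 -24.95  -9.87] turn 0.207
-> [0.436 0.28  0.33 ] d [ 30.25 -52.87   0.  ] turn 0.0
-> [0.436 0.351 0.26 ] d [ 1.48 -6.94  7.  ] turn -0.0
-> [0.436 0.351 0.161] d [0.  0.  9.9] turn -0.0
```

{"api": "drive_tool", "payload": {
  "series": [3.6,-3.6,-2.5,0.1,2.3,-4.4,-2.5,0.107,1,-4.8,-2.5,0,1,-4.8,-2.5,0,1,-4.8,0,0],
  "gripper": 5,
  "squeeze": 40
}}

```text
time_s: 2.4
tcp_pos: [0.2765, -0.3473, 0.325]
orientation: [179.6, -0.1, 12.0]
wrist_force: [0.5, -0.2, 1.1]
gripper_width: 0.0501
finger_force: 0.0
```

{"api": "drive_tool", "payload": {
  "series": [2.2,-4.4,0,0,2.2,-4.4,0,0,2.2,-4.4,0,0,2.2,-4.4,0,0,2.2,-4.4,0,0]
}}

```text
time_s: 2.9
tcp_pos: [0.3377, -0.1076, 0.3216]
orientation: [179.9, -0.1, 12.0]
wrist_force: [2.0, -0.2, -0.2]
gripper_width: 0.0503
finger_force: 0.0
```

{"api": "drive_tool", "payload": {
  "series": [2.2,-4.4,0,0,2.2,-4.4,0,0,2.2,-4.4,0,0,2.2,-4.4,0,0,2.2,-4.4,0,0]
}}

```text
time_s: 3.4
tcp_pos: [0.3995, 0.131, 0.3218]
orientation: [180.0, -0.1, 12.0]
wrist_force: [0.6, -1.1, 0.8]
gripper_width: 0.0501
finger_force: 0.0
```

{"api": "drive_tool", "payload": {
  "series": [2.2,-4.4,0,0,2.2,-4.4,0,0,2.2,-4.4,0,0,0.7,-4.0,0,0,0,0,0,0]
}}

```text
time_s: 3.9
tcp_pos: [0.4341, 0.3163, 0.3205]
orientation: [-179.9, 0.1, 12.3]
wrist_force: [0.7, -0.7, 0.3]
gripper_width: 0.0498
finger_force: 0.0
```

Run:
```python
from h import *
plan((.436,.351,.26,12),(.436,.351,.161,12))
```

```text
t 3.9 p [0.4341 0.3163 0.3205] w 0.04975644316900091 ff 0.0 q [ 28.  -2.  94.   0.  88. 105.] yaw 12.3
-> [0.436 0.351 0.26 ] d [ 0.93 -3.34  6.06] turn 0.005
-> [0.436 0.351 0.161] d [0.01 0.01 9.9 ] turn 0.0
```

{"api": "drive_tool", "payload": {
  "series": [0.9,-3.3,1,0,0,0,4,0,0,0,4,0,0,0,4,0,0,0,3,0]
}}

```text
time_s: 4.4
tcp_pos: [0.436, 0.345, 0.1587]
orientation: [179.9, 0.1, 12.0]
wrist_force: [-0.4, 0.8, -0.2]
gripper_width: 0.05
finger_force: 0.0
```

{"api": "drive_tool", "payload": {
  "series": [0,0,0,0,0,0,0,0,0,0,0,0,0,0,0,0,0,0,0,0],
  "gripper": 0,
  "squeeze": 50
}}

```text
time_s: 4.9
tcp_pos: [0.4378, 0.3471, 0.1632]
orientation: [-179.9, -0.2, 12.0]
wrist_force: [-1.5, 1.7, -0.3]
gripper_width: 0.0155
finger_force: 51.6
```

Run:
```python
from h import *
a=snapshot('top');b=snapshot('side')
c=lambda p,u,v,r=35:cv2.resize(cv2.cvtColor(p['image'][v-r:v+r,u-r:u+r],cv2.COLOR_RGB2BGR),(400,400),interpolation=cv2.INTER_CUBIC)
cv2.imwrite('pics/g1.png',np.hstack([c(a,138,290),c(b,322,294)]))
plan(G(0,-.07,0)+[0,0,.17+.154])
```

```text
t 5.0 p [0.4378 0.3471 0.1629] w 0.015253340319216402 ff 52.0682430267334 q [ 30.   7. 102.   0.  71. 108.] yaw 12.0
-> [0.575 0.093 0.359] d [  8.16  27.68 -19.62] turn 0.0
```

View pics/g1.png

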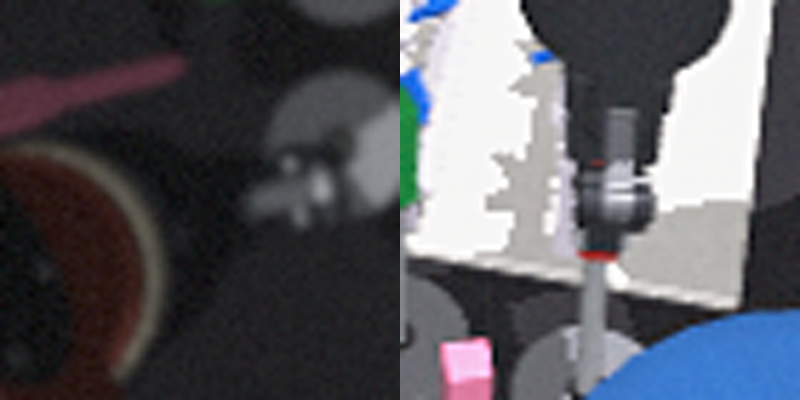

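{"api": "drive_tool", "payload": {
  "series": [0,0,-3,0,0,0,-4.5,0,0,0,-4.5,0,0,0,-4,0,1.4,4.6,-1,0.04]
}}

```text
time_s: 5.5
tcp_pos: [0.4605, 0.308, 0.338]
orientation: [-179.8, -0.5, 10.1]
wrist_force: [1.7, 0.3, -1.3]
gripper_width: 0.0152
finger_force: 51.4
```

{"api": "drive_tool", "payload": {
  "series": [1.3,4.6,0,0.05,1.3,4.6,0,0.05,1.3,4.6,0,0,1.3,4.6,0,0,0.7,3,0,0]
}}

```text
time_s: 6.0
tcp_pos: [0.5414, 0.094, 0.3314]
orientation: [179.9, -0.0, 3.9]
wrist_force: [0.1, 0.7, -1.1]
gripper_width: 0.0153
finger_force: 51.3
```

Run:
```python
from h import *
h=4.2
plan((*V(.064,-.07,.33),h),(*V(.064,-.07,.205),h),(*V(.064,-.07,.192),h))
for a in(75,60,45):
    s=np.radians(a);e=V(.07,-.07,.035)
    X=V(.066+(.07-.066)*(90-a)/45-.174*np.cos(s),-.07,.036+.174*np.sin(s)-.019);print(a,X.round(4))
```

```text
t 6.0 p [0.5414 0.094  0.3314] w 0.01529320969334775 ff 51.31912350654602 q [ 2. -0. 91. -0. 89. 88.] yaw 3.9
-> [0.569 0.092 0.33 ] d [2.72 0.33 0.14] turn -0.006
-> [0.569 0.092 0.205] d [-0.   -0.02 12.5 ] turn -0.0
-> [0.569 0.092 0.192] d [-0.  -0.   1.3] turn -0.0
75 [0.5272 0.0894 0.1851]
60 [0.4867 0.0864 0.1677]
45 [0.4521 0.0839 0.14  ]
```

{"api": "drive_tool", "payload": {
  "series": [2.7,0.3,0,-0.006,0,0,3.5,0,0,0,3.5,0,0,0,3,0,0,0,2.5,0]
}}

```text
time_s: 6.5
tcp_pos: [0.5671, 0.0958, 0.2042]
orientation: [179.9, 0.1, 4.3]
wrist_force: [0.3, 0.4, 1.7]
gripper_width: 0.0152
finger_force: 51.8
```

```bash
cat >> h.py <<'E'
def view2(name,ut,us,r=35):
    a=snapshot('top');b=snapshot('side')
    c=lambda p,u,v:cv2.resize(cv2.cvtColor(p['image'][max(v-r,0):v+r,u-r:u+r],cv2.COLOR_RGB2BGR),(400,400),interpolation=cv2.INTER_CUBIC)
    cv2.imwrite('pics/'+name+'.png',np.hstack([c(a,*ut),c(b,*us)]));return a,b
E
python3 - <<'E'
from h import *
view2('p1',(250,240),(310,240),45)
plan((*V(.064,-.07,.192),4.2))
E
```

```text
t 6.6 p [0.5658 0.0954 0.2021] w 0.015147090540164766 ff 51.47799074649811 q [ 2.  7. 97. -0. 76. 87.] yaw 4.3
-> [0.569 0.092 0.192] d [0.28 0.31 1.01] turn 0.002
```

View pics/p1.png

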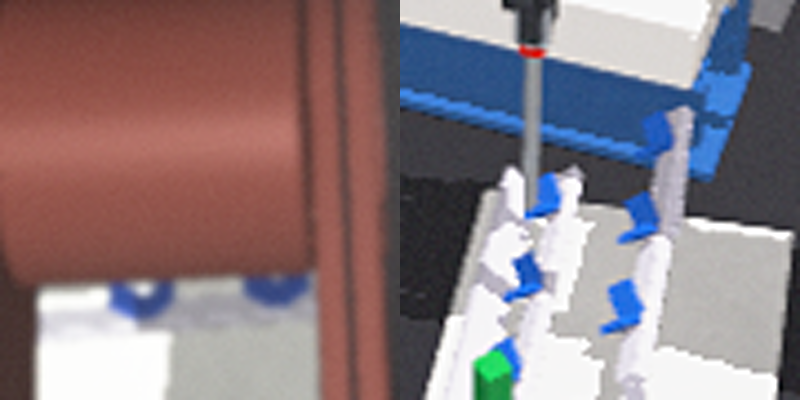

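{"api": "drive_tool", "payload": {
  "series": [0.2,0.2,0.4,0,0,0,0.4,0,0,0,0.2,0,0,0,0,0],
  "squeeze": 25
}}

```text
time_s: 7.0
tcp_pos: [0.5702, 0.0947, 0.1969]
orientation: [-180.0, -0.0, 4.3]
wrist_force: [0.1, 0.6, -0.2]
gripper_width: 0.0151
finger_force: 51.5
```

Run:
```python
from h import *
plan((.527,.0894,.185,4.2),(.487,.0864,.168),(.452,.084,.140))
```

```text
t 7.0 p [0.5702 0.0947 0.1969] w 0.015111770536382775 ff 51.4675498008728 q [ 2.  8. 97.  0. 75. 87.] yaw 4.3
-> [0.527 0.089 0.185] d [-4.35  0.2   1.19] turn 0.003
-> [0.487 0.086 0.168] d [-4.01  0.01  1.7 ] turn 0.0
-> [0.452 0.084 0.14 ] d [-3.51 -0.02  2.8 ] turn 0.0
```

{"api": "drive_tool", "payload": {
  "series": [0,0,0.3,0,-1.5,0,0.2,0,-1.5,0.1,0.3,0,-1.3,0.1,0.4,0],
  "gripper": 0,
  "squeeze": 20
}}

```text
time_s: 7.4
tcp_pos: [0.5287, 0.089, 0.1858]
orientation: [179.9, -0.3, 4.3]
wrist_force: [1.7, -0.6, 2.0]
gripper_width: 0.0152
finger_force: 52.2
```

Run:
```python
from h import *
p,R,o=st();print(o['wrist_force'],o['moment'])
view2('p2',(250,240),(310,220),45)
plan((.527,.0894,.185,4.2),(.487,.0864,.168),(.452,.084,.140))
```

```text
[ 1.74515312 -0.59187291  1.97133794] [-0.10385963 -0.90925748 -0.0365048 ]
t 7.5 p [0.5273 0.0891 0.1847] w 0.015347104579235228 ff 51.809184551239014 q [  1.   2. 104.  -0.  74.  87.] yaw 4.3
-> [0.527 0.089 0.185] d [-0.02 -0.04 -0.03] turn 0.002
-> [0.487 0.086 0.168] d [-4.01  0.01  1.69] turn 0.0
-> [0.452 0.084 0.14 ] d [-3.51 -0.02  2.79] turn 0.0
```

View pics/p2.png

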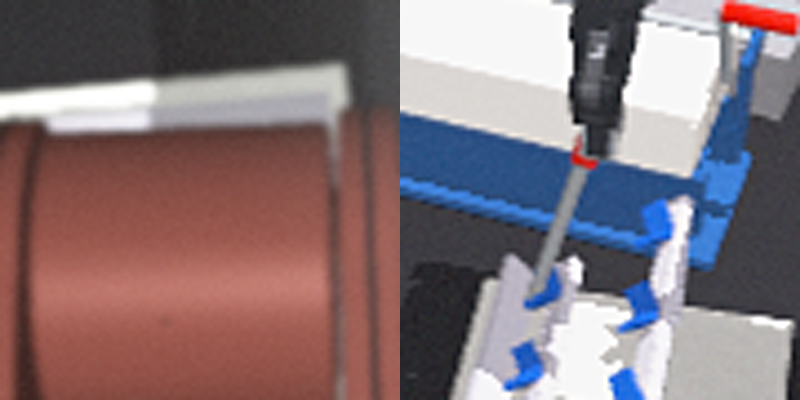

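{"api": "drive_tool", "payload": {
  "series": [-1.4,0,0.5,0,-1.3,0,0.6,0,-1.3,0,0.6,0,-1.2,0,0.8,0,-1.2,0,1.0,0]
}}

```text
time_s: 8.0
tcp_pos: [0.4654, 0.0844, 0.151]
orientation: [180.0, -0.3, 4.3]
wrist_force: [1.5, -1.5, 3.2]
gripper_width: 0.0151
finger_force: 52.8
```

Run:
```python
from h import *
p,R,o=st();print(o['wrist_force'],o['moment'])
plan((.452,.084,.140))
```

```text
[ 1.47653488 -1.4921183   3.19329987] [-0.25727435 -0.73214561 -0.0967954 ]
t 8.0 p [0.4654 0.0844 0.151 ] w 0.015129385341920732 ff 52.79306352138519 q [  1.  -4. 114.  -0.  70.  86.] yaw 4.3
-> [0.452 0.084 0.14 ] d [-1.34 -0.06  1.09] turn 0.0
```

{"api": "drive_tool", "payload": {
  "series": [-0.7,0,0.6,0,-0.6,0,0.6,0,0,0,0,0]
}}

```text
time_s: 8.3
tcp_pos: [0.4505, 0.0833, 0.1371]
orientation: [180.0, -0.0, 4.3]
wrist_force: [2.5, -1.9, 1.0]
gripper_width: 0.0152
finger_force: 52.4
```

Run:
```python
from h import *
p,R,o=st();print(o['wrist_force'],o['moment'])
view2('p3',(250,240),(310,220),45)
plan((.452,.084,.140))
```

```text
[ 2.48085772 -1.88449869  1.0278558 ] [-0.34131751 -0.63064643 -0.19403097]
t 8.4 p [0.4507 0.0834 0.1373] w 0.015083558945070274 ff 52.23295032978058 q [  1.  -5. 117.  -0.  68.  86.] yaw 4.3
-> [0.452 0.084 0.14 ] d [ 0.13 -0.05 -0.27] turn 0.0
```

View pics/p3.png

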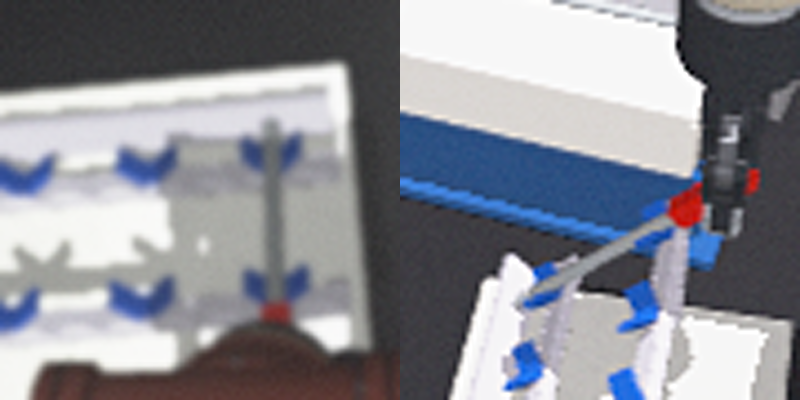

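{"api": "drive_tool", "payload": {
  "series": [0,0,0,0,0,0,0,0,0,0,0,0,0,0,0,0],
  "gripper": 4
}}

```text
time_s: 8.8
tcp_pos: [0.4501, 0.0837, 0.137]
orientation: [-180.0, 0.1, 4.4]
wrist_force: [0.7, 0.8, -0.3]
gripper_width: 0.0401
finger_force: 0.0
```

{"api": "drive_tool", "payload": {
  "series": [0,0,-2,0,0,0,-4,0,0,0,-4,0,0,0,-4,0,0,0,-4,0]
}}

```text
time_s: 9.3
tcp_pos: [0.45, 0.0836, 0.3188]
orientation: [-180.0, 0.0, 4.4]
wrist_force: [0.0, -0.3, -0.3]
gripper_width: 0.0399
finger_force: 0.0
```

Run:
```python
from h import *
plan((.47,.3,.315,45),(.5197,.347,.30,45),(.5197,.347,.161,45))
```

```text
t 9.3 p [0.45   0.0836 0.3188] w 0.03989675865845194 ff 0.0 q [  1. -13. 104.   0.  89.  86.] yaw 4.4
-> [0.47  0.3   0.315] d [  3.64 -21.42   0.38] turn -0.709
-> [0.52  0.347 0.3  ] d [6.84 0.19 1.5 ] turn -0.0
-> [0.52  0.347 0.161] d [ 0.   0.  13.9] turn -0.0
```

{"api": "drive_tool", "payload": {
  "series": [0.7,-4.3,0,0,0.7,-4.3,0,0,0.7,-4.3,0,0,0.7,-4.3,0,0,0.8,-4.2,0,0],
  "gripper": 4.5
}}

```text
time_s: 9.8
tcp_pos: [0.4698, 0.3015, 0.3172]
orientation: [-180.0, 0.0, 4.4]
wrist_force: [1.1, 0.3, 0.8]
gripper_width: 0.0448
finger_force: 0.0
```

{"api": "drive_tool", "payload": {
  "series": [0,0,0,-0.14,0,0,0,-0.14,0,0,0,-0.14,0,0,0,-0.14,0,0,0,-0.149]
}}

```text
time_s: 10.3
tcp_pos: [0.4699, 0.2998, 0.3169]
orientation: [-180.0, 0.0, 45.3]
wrist_force: [-0.0, -0.7, -0.7]
gripper_width: 0.045
finger_force: 0.0
```

Run:
```python
from h import *
a=snapshot('top');b=snapshot('side');save(b,'x')
for n,lo,hi in(('red',(0,150,80),(6,255,255)),): print(blobs(a,lo,hi,roi=(240,230,300,320)),blobs(b,lo,hi,roi=(290,180,345,260)))
print(proj(a,G(0,-.07,.17)),proj(b,G(0,-.07,.17)),proj(b,G(0,-.07,0)))
plan((.5197,.347,.30,45),(.5197,.347,.161,45))
```

```text
[(96, [267.5, 275.1])] [(11, [343.2, 216.2])]
[267.10197765 276.43361071] [335.36548277 218.13302484] [290.84299341 242.44843612]
t 10.4 p [0.4699 0.2997 0.317 ] w 0.04488396243915192 ff 0.0 q [24.  1. 91.  0. 88. 69.] yaw 45.1
-> [0.52  0.347 0.3  ] d [6.87 0.18 1.7 ] turn 0.001
-> [0.52  0.347 0.161] d [1.00e-02 1.00e-02 1.39e+01] turn -0.0
```

{"api": "drive_tool", "payload": {
  "series": [3.4,0.1,0,0,3.4,0.1,0,0,0,0,3,0,0,0,4,0,0,0,4,0]
}}

```text
time_s: 10.9
tcp_pos: [0.52, 0.3466, 0.2062]
orientation: [180.0, -0.1, 44.7]
wrist_force: [-0.1, -0.2, -0.1]
gripper_width: 0.0452
finger_force: 0.0
```

{"api": "drive_tool", "payload": {
  "series": [0,0,3,0,0,0,1.6,0,0,0,0,0]
}}

```text
time_s: 11.2
tcp_pos: [0.518, 0.3455, 0.1584]
orientation: [-179.9, 0.3, 44.8]
wrist_force: [-0.3, 1.3, 0.6]
gripper_width: 0.0446
finger_force: 0.0
```

{"api": "drive_tool", "payload": {
  "series": [0,0,0,0,0,0,0,0,0,0,0,0,0,0,0,0,0,0,0,0],
  "gripper": 0,
  "squeeze": 40
}}

```text
time_s: 11.7
tcp_pos: [0.5211, 0.3471, 0.164]
orientation: [179.9, -0.2, 45.0]
wrist_force: [0.5, -0.2, 7.1]
gripper_width: 0.0155
finger_force: 40.7
```

Run:
```python
from h import *
plan((.5197,.347,.161,45))
```

```text
t 11.7 p [0.5211 0.3471 0.164 ] w 0.015495464990571493 ff 40.67005455493927 q [26. 16. 91.  0. 73. 71.] yaw 45.0
-> [0.52  0.347 0.161] d [-0.1  -0.09  0.3 ] turn -0.001
```

{"api": "drive_tool", "payload": {
  "series": [0,0,-3,0,0,0,-4.5,0,0,0,-4.5,0,0,0,-4.5,0,0,0,0,0.1]
}}

```text
time_s: 12.2
tcp_pos: [0.5224, 0.3477, 0.3361]
orientation: [179.8, -0.8, 39.2]
wrist_force: [0.8, 0.2, -1.2]
gripper_width: 0.0153
finger_force: 39.9
```

{"api": "drive_tool", "payload": {
  "series": [0,0,0,0.14,0,0,0,0.14,0,0,0,0.14,0,0,0,0.14,0,0,0,0.052]
}}

```text
time_s: 12.7
tcp_pos: [0.5196, 0.3462, 0.3265]
orientation: [180.0, -0.0, 3.9]
wrist_force: [-0.8, -0.5, -1.5]
gripper_width: 0.0157
finger_force: 39.8
```

Run:
```python
from h import *
plan((*V(.064,0,.33),4.2),(*V(.064,0,.193),4.2))
```

```text
t 12.7 p [0.5196 0.3462 0.3265] w 0.01567464289388904 ff 39.81167435646057 q [ 26.  10.  80.  -0.  90. 113.] yaw 3.9
-> [0.564 0.162 0.33 ] d [ 3.15 18.64 -0.34] turn -0.005
-> [0.564 0.162 0.193] d [-0.  -0.  13.7] turn 0.0
```

{"api": "drive_tool", "payload": {
  "series": [0.8,4.7,0,-0.005,0.8,4.7,0,0,0.8,4.7,0,0,0.7,4.5,0,0,0,0,0,0]
}}

```text
time_s: 13.2
tcp_pos: [0.566, 0.1578, 0.3266]
orientation: [179.9, -0.0, 4.1]
wrist_force: [0.4, 0.9, -0.4]
gripper_width: 0.0156
finger_force: 40.1
```

{"api": "drive_tool", "payload": {
  "series": [0,0,3.5,0,0,0,3.5,0,0,0,3,0,0,0,2.3,0,0,0,0,0]
}}

```text
time_s: 13.7
tcp_pos: [0.562, 0.1632, 0.1991]
orientation: [180.0, 0.4, 4.5]
wrist_force: [-0.9, 0.1, -1.4]
gripper_width: 0.0151
finger_force: 40.1
```

Run:
```python
from h import *
p,R,o=st();print(o['wrist_force'])
plan((*V(.064,0,.193),4.2))
```

```text
[-0.91131974  0.09524338 -1.37009865]
t 13.7 p [0.562  0.1632 0.1991] w 0.015134611343983783 ff 40.0519198179245 q [ 8.  9. 95.  0. 76. 94.] yaw 4.5
-> [0.564 0.162 0.193] d [0.16 0.11 0.61] turn 0.005
```

Same arc as before.

{"api": "drive_tool", "payload": {
  "series": [0.2,0.1,0.6,0,0,0,0.2,0,-1.5,0,0.2,0,-1.5,0,0.3,0,-1.3,0,0.4,0]
}}

```text
time_s: 14.2
tcp_pos: [0.5261, 0.159, 0.1892]
orientation: [180.0, -0.4, 4.4]
wrist_force: [3.3, 0.2, 1.3]
gripper_width: 0.0156
finger_force: 40.7
```

{"api": "drive_tool", "payload": {
  "series": [-1.4,0,0.5,0,-1.3,0,0.6,0,-1.3,0,0.6,0,-1.2,0,0.8,0,-1.2,0,1.0,0]
}}

```text
time_s: 14.7
tcp_pos: [0.4629, 0.1541, 0.1545]
orientation: [180.0, -0.5, 4.4]
wrist_force: [1.2, -1.0, 1.7]
gripper_width: 0.0157
finger_force: 40.6
```

Run:
```python
from h import *
p,R,o=st();print(o['wrist_force'])
plan((*(G(0,0,.174)-[0,0,.0195]),4.2))
```

```text
[ 1.17510483 -0.99252996  1.70256893]
t 14.7 p [0.4629 0.1541 0.1545] w 0.01572202698182946 ff 40.5710631608963 q [  9.  -3. 112.  -0.  70.  95.] yaw 4.4
-> [0.447 0.154 0.139] d [-1.61 -0.08  1.58] turn 0.004
```

{"api": "drive_tool", "payload": {
  "series": [-0.8,0,0.8,0,-0.8,0,0.7,0,0,0,0.1,0,0,0,0,0]
}}

```text
time_s: 15.1
tcp_pos: [0.4446, 0.1525, 0.1366]
orientation: [180.0, -0.0, 4.5]
wrist_force: [-3.9, -4.0, 8.1]
gripper_width: 0.0155
finger_force: 41.1
```

Run:
```python
from h import *
p,R,o=st();print(o['wrist_force'])
plan((*(G(0,0,.174)-[0,0,.0195]),4.2))
```

```text
[-3.9491115  -3.97511409  8.05847953]
t 15.1 p [0.4446 0.1525 0.1366] w 0.015470063278437293 ff 41.091023683547974 q [  9.  -4. 115.  -0.  68.  95.] yaw 4.5
-> [0.447 0.154 0.139] d [ 0.24 -0.1  -0.19] turn 0.005
```

{"api": "drive_tool", "payload": {
  "series": [0,0,-0.1,0,0,0,0,0,0,0,0,0,0,0,0,0],
  "gripper": 4
}}

```text
time_s: 15.5
tcp_pos: [0.4441, 0.1529, 0.136]
orientation: [-180.0, 0.0, 4.5]
wrist_force: [0.4, 0.6, 0.0]
gripper_width: 0.04
finger_force: 0.0
```

{"api": "drive_tool", "payload": {
  "series": [0,0,-2,0,0,0,-4,0,0,0,-4,0,0,0,-4,0,0,0,-4,0]
}}

```text
time_s: 16.0
tcp_pos: [0.4439, 0.1528, 0.3177]
orientation: [-180.0, 0.0, 4.5]
wrist_force: [1.3, -1.3, -1.1]
gripper_width: 0.04
finger_force: 0.0
```

{"api": "drive_tool", "payload": {
  "series": [3.5,-3,0,0,3.5,-3,0,0,3.5,-3,0,0,3.0,-3.5,0,0,1.5,-4.0,0,0],
  "gripper": 4.5
}}

```text
time_s: 16.5
tcp_pos: [0.5828, 0.3297, 0.315]
orientation: [180.0, 0.0, 4.4]
wrist_force: [-0.2, 0.2, -0.0]
gripper_width: 0.0451
finger_force: 0.0
```

{"api": "drive_tool", "payload": {
  "series": [0,0,0,-0.14,0,0,0,-0.14,0,0,0,-0.14,0,0,0,-0.14,0,0,0,-0.149]
}}

```text
time_s: 17.0
tcp_pos: [0.5808, 0.3291, 0.3155]
orientation: [-180.0, 0.1, 45.4]
wrist_force: [0.5, 0.0, -0.5]
gripper_width: 0.0449
finger_force: 0.0
```

Run:
```python
from h import *
a=snapshot('top')
print(blobs(a,(55,120,60),(80,255,255),roi=(200,200,300,320)),proj(a,G(0,0,.17)))
plan((.6212,.344,.30,45),(.6212,.344,.161,45))
```

```text
[(111, [235.7, 279.1])] [235.61245848 279.19213143]
t 17.05 p [0.5808 0.3291 0.3156] w 0.044671124062947036 ff 0.0 q [23. 16. 74.  0. 90. 67.] yaw 45.9
-> [0.621 0.344 0.3  ] d [3.88 1.86 1.56] turn 0.015
-> [0.621 0.344 0.161] d [1.00e-02 1.00e-02 1.39e+01] turn -0.0
```

{"api": "drive_tool", "payload": {
  "series": [1.9,0.9,0,0.01,1.9,0.9,0,0,0,0,3.5,0,0,0,4,0,0,0,4,0]
}}

```text
time_s: 17.55
tcp_pos: [0.6208, 0.3431, 0.1999]
orientation: [180.0, -0.0, 44.3]
wrist_force: [0.5, 0.3, -0.9]
gripper_width: 0.0453
finger_force: 0.0
```

{"api": "drive_tool", "payload": {
  "series": [0,0,2.6,0,0,0,1.3,0,0,0,0,0]
}}

```text
time_s: 17.85
tcp_pos: [0.6193, 0.3424, 0.1594]
orientation: [-179.9, 0.3, 44.4]
wrist_force: [-0.1, -0.8, 0.2]
gripper_width: 0.0451
finger_force: 0.0
```

{"api": "drive_tool", "payload": {
  "series": [0,0,0,0,0,0,0,0,0,0,0,0,0,0,0,0,0,0,0,0],
  "gripper": 0,
  "squeeze": 40
}}

```text
time_s: 18.35
tcp_pos: [0.6219, 0.3436, 0.1651]
orientation: [179.9, -0.2, 44.5]
wrist_force: [0.2, 1.0, 5.9]
gripper_width: 0.0151
finger_force: 40.5
```

Run:
```python
from h import *
plan((.6212,.344,.161,45))
```

```text
t 18.35 p [0.6219 0.3436 0.1651] w 0.015053339438485601 ff 40.49272835254669 q [23. 27. 77.  0. 76. 68.] yaw 44.5
-> [0.621 0.344 0.161] d [-0.03 -0.08  0.41] turn -0.009
```

{"api": "drive_tool", "payload": {
  "series": [0,0,-3,0,0,0,-4.5,0,0,0,-4.5,0,0,0,-4.5,0,0,0,0,0.1]
}}

```text
time_s: 18.85
tcp_pos: [0.6232, 0.344, 0.3379]
orientation: [179.8, -0.8, 38.7]
wrist_force: [0.0, -0.4, -0.1]
gripper_width: 0.0151
finger_force: 39.7
```

{"api": "drive_tool", "payload": {
  "series": [0,0,0,0.14,0,0,0,0.14,0,0,0,0.14,0,0,0,0.14,0,0,0,0.045]
}}

```text
time_s: 19.35
tcp_pos: [0.6205, 0.3428, 0.3274]
orientation: [180.0, 0.0, 3.8]
wrist_force: [0.4, 0.1, -1.5]
gripper_width: 0.0155
finger_force: 39.6
```

Run:
```python
from h import *
plan((*V(.064,.07,.33),4.2),(*V(.064,.07,.193),4.2))
```

```text
t 19.35 p [0.6205 0.3428 0.3274] w 0.015514189144602475 ff 39.611154198646545 q [ 23.  22.  66.  -0.  92. 109.] yaw 3.8
-> [0.558 0.232 0.33 ] d [-6.93 10.63 -0.26] turn -0.006
-> [0.558 0.232 0.193] d [ 0.  -0.  13.7] turn -0.0
```

{"api": "drive_tool", "payload": {
  "series": [-2.3,3.6,0,-0.006,-2.3,3.6,0,0,-2.3,3.4,0,0,0,0,0,0,0,0,0,0]
}}

```text
time_s: 19.85
tcp_pos: [0.5597, 0.2314, 0.3279]
orientation: [-180.0, -0.1, 4.4]
wrist_force: [1.1, 0.6, -0.1]
gripper_width: 0.0155
finger_force: 39.9
```

{"api": "drive_tool", "payload": {
  "series": [0,0,3.5,0,0,0,3.5,0,0,0,3,0,0,0,2.3,0,0,0,0,0]
}}

```text
time_s: 20.35
tcp_pos: [0.5578, 0.2324, 0.1999]
orientation: [179.9, 0.4, 4.5]
wrist_force: [-1.0, -0.1, -0.8]
gripper_width: 0.0154
finger_force: 39.8
```

Run:
```python
from h import *
p,R,o=st();print(o['wrist_force'])
plan((*V(.064,.07,.193),4.2))
```

```text
[-0.97324069 -0.06033502 -0.83390571]
t 20.35 p [0.5578 0.2324 0.1999] w 0.01540706405776388 ff 39.81474280357361 q [ 15.  11.  92.   0.  77. 101.] yaw 4.5
-> [0.558 0.232 0.193] d [0.08 0.03 0.68] turn 0.005
```

{"api": "drive_tool", "payload": {
  "series": [0.2,0.1,0.6,0,0,0,0.2,0,-1.5,0,0.2,0,-1.5,0,0.3,0,-1.3,0,0.4,0]
}}

```text
time_s: 20.85
tcp_pos: [0.5212, 0.2283, 0.1902]
orientation: [-179.9, -0.4, 4.5]
wrist_force: [1.3, -0.9, 0.8]
gripper_width: 0.0154
finger_force: 40.4
```

{"api": "drive_tool", "payload": {
  "series": [-1.4,0,0.5,0,-1.3,0,0.6,0,-1.3,0,0.6,0,-1.2,0,0.8,0,-1.2,0,1.0,0]
}}

```text
time_s: 21.35
tcp_pos: [0.458, 0.2236, 0.1556]
orientation: [-179.9, -0.5, 4.5]
wrist_force: [1.3, -0.6, 2.7]
gripper_width: 0.0154
finger_force: 41.2
```

{"api": "drive_tool", "payload": {
  "series": [-0.8,0,0.8,0,-0.8,0,0.7,0,0,0,0.1,0,0,0,0,0]
}}

```text
time_s: 21.75
tcp_pos: [0.4395, 0.2221, 0.1381]
orientation: [-180.0, -0.0, 4.5]
wrist_force: [-7.0, -1.0, 9.3]
gripper_width: 0.0157
finger_force: 41.8
```

Run:
```python
from h import *
p,R,o=st();print(o['wrist_force'])
plan((*(G(0,.07,.174)-[0,0,.0195]),4.2))
```

```text
[-7.0295365  -1.03191886  9.28017709]
t 21.75 p [0.4395 0.2221 0.1381] w 0.015659656505338616 ff 41.79140388965607 q [ 18.  -1. 112.   0.  68. 103.] yaw 4.5
-> [0.442 0.224 0.139] d [ 0.24 -0.12 -0.04] turn 0.005
```

Seated; release and back off, then look at all three.

{"api": "drive_tool", "payload": {
  "series": [0,0,-0.1,0,0,0,0,0,0,0,0,0,0,0,0,0],
  "gripper": 4
}}

```text
time_s: 22.15
tcp_pos: [0.4394, 0.2216, 0.1373]
orientation: [-180.0, -0.0, 4.5]
wrist_force: [0.7, -0.4, -0.6]
gripper_width: 0.0399
finger_force: 0.0
```

{"api": "drive_tool", "payload": {
  "series": [0,0,-2,0,0,0,-4,0,0,0,-4,0,0,0,-4,0,0,0,-4,0]
}}

```text
time_s: 22.65
tcp_pos: [0.4391, 0.2215, 0.3188]
orientation: [-180.0, 0.0, 4.5]
wrist_force: [1.2, -0.0, -0.2]
gripper_width: 0.0403
finger_force: 0.0
```

{"api": "drive_tool", "payload": {
  "series": [-1,-4.8,0,0,-1,-4.8,0,0,-1,-4.8,0,0,-1,-4.8,0,0,-1,-4.8,0,0]
}}

```text
time_s: 23.15
tcp_pos: [0.37, 0.4588, 0.3172]
orientation: [-180.0, -0.0, 4.4]
wrist_force: [1.4, -0.0, -0.2]
gripper_width: 0.0402
finger_force: 0.0
```

Run:
```python
from h import *
a,b=view2('all',(245,250),(315,235),50)
for n,lo,hi,k in(('red',(0,150,80),(6,255,255),-.07),('grn',(55,120,60),(80,255,255),0),('yel',(20,150,90),(32,255,255),.07)):
    print(n,blobs(a,lo,hi,roi=(190,230,300,320)),proj(a,G(0,k,.17)).round(1),blobs(b,lo,hi,roi=(290,180,370,290)),proj(b,G(0,k,.17)).round(1))
print([ (np.round(m['point'],1).tolist(),round(m['conf'],2)) for m in masks_of(a,'tray')])
```

```text
red [(94, [267.5, 275.2])] [267.1 276.4] [(111, [333.8, 218.9]), (8, [344.4, 180.1])] [335.4 218.1]
grn [(87, [235.7, 278.4])] [235.6 279.2] [(145, [331.7, 237.4])] [332.3 236.6]
yel [(135, [203.8, 282.1])] [204.1 281.9] [(171, [328.5, 257.3])] [328.8 257. ]
[([409.7, 224.1], 0.7)]
```

View pics/all.png

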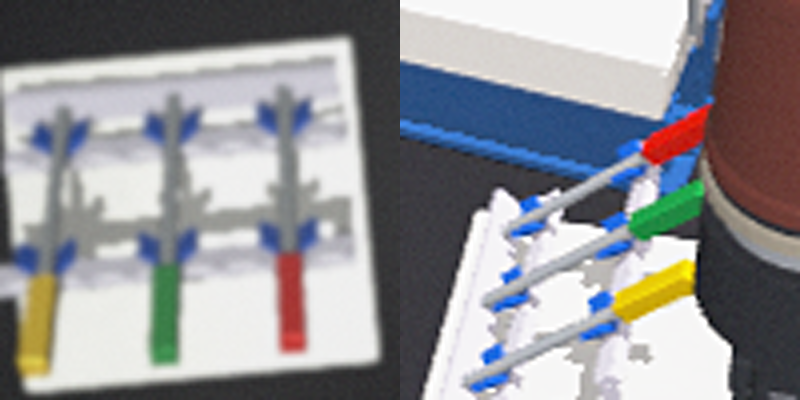

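```bash
cat >> h.py <<'E'
TP=(.602,-.158,-.068)
def T(x,y,z): return V(x,y,z,TP)
E
python3 - <<'E'
from h import *
plan((*(G(0,-.07,.072)+[0,0,.2]),4.2),(*(G(0,-.07,.072)-[0,0,.013]),4.2))
for y in(.1,.065,.035): print(T(.049,y,.25),T(.049,y,.125),T(.028,y,.082))
E
```

```text
t 23.3 p [0.3692 0.4592 0.3162] w 0.03970530924400258 ff 0.0 q [ 44.   5.  87.   0.  88. 129.] yaw 4.7
-> [0.524 0.089 0.286] d [12.39 38.15  3.04] turn 0.009
-> [0.524 0.089 0.073] d [ 3.00e-02 -2.00e-02  2.13e+01] turn -0.0
[ 0.65768152 -0.06156054  0.25      ] [ 0.65768152 -0.06156054  0.125     ] [ 0.63673005 -0.06013364  0.082     ]
[ 0.65530335 -0.09647965  0.25      ] [ 0.65530335 -0.09647965  0.125     ] [ 0.63435188 -0.09505276  0.082     ]
[ 0.65326492 -0.12641032  0.25      ] [ 0.65326492 -0.12641032  0.125     ] [ 0.63231346 -0.12498342  0.082     ]
```

{"api": "drive_tool", "payload": {
  "series": [1.4,4.7,0,0.009,1.5,4.7,0,0,1.5,4.7,0,0,1.5,4.7,0,0,1.5,4.7,0,0],
  "gripper": 3
}}

```text
time_s: 23.8
tcp_pos: [0.4616, 0.2247, 0.3174]
orientation: [180.0, -0.0, 3.9]
wrist_force: [1.2, -0.5, 0.3]
gripper_width: 0.0299
finger_force: 0.0
```

{"api": "drive_tool", "payload": {
  "series": [1.6,4.7,0,0,1.6,4.7,0,0,1.8,4.6,0,0,0,0,0,0,0,0,0,0]
}}

```text
time_s: 24.3
tcp_pos: [0.5207, 0.0894, 0.317]
orientation: [-180.0, 0.0, 3.7]
wrist_force: [-0.5, 0.1, 0.5]
gripper_width: 0.0304
finger_force: 0.0
```

Run:
```python
from h import *
plan((*(G(0,-.07,.072)-[0,0,.013]),4.2))
```

```text
t 24.3 p [0.5207 0.0894 0.317 ] w 0.0303900215079805 ff 0.0 q [ 1. -3. 95.  0. 88. 87.] yaw 3.7
-> [0.524 0.089 0.073] d [ 0.34  0.04 24.41] turn -0.009
```

{"api": "drive_tool", "payload": {
  "series": [0.3,0,3.5,-0.009,0,0,4.5,0,0,0,4.5,0,0,0,4,0,0,0,3.5,0]
}}

```text
time_s: 24.8
tcp_pos: [0.5221, 0.0929, 0.1152]
orientation: [-180.0, 0.1, 4.6]
wrist_force: [-0.7, -0.6, 0.0]
gripper_width: 0.03
finger_force: 0.0
```

{"api": "drive_tool", "payload": {
  "series": [0,0,2.5,0,0,0,1.9,0,0,0,0,0]
}}

```text
time_s: 25.1
tcp_pos: [0.5204, 0.0928, 0.0703]
orientation: [-180.0, 0.4, 4.5]
wrist_force: [-0.6, -0.3, 0.5]
gripper_width: 0.0301
finger_force: 0.0
```

{"api": "drive_tool", "payload": {
  "series": [0,0,0,0,0,0,0,0,0,0,0,0,0,0,0,0,0,0,0,0],
  "gripper": 0,
  "squeeze": 40
}}

```text
time_s: 25.6
tcp_pos: [0.5257, 0.0904, 0.0759]
orientation: [179.8, -0.3, 4.5]
wrist_force: [1.3, -7.6, 0.3]
gripper_width: 0.0083
finger_force: 39.0
```

{"api": "drive_tool", "payload": {
  "series": [0,0,-2,0,0,0,-4,0,0,0,-4,0,0,0,-4,0,0,0,-4,0]
}}

```text
time_s: 26.1
tcp_pos: [0.5238, 0.0922, 0.2571]
orientation: [180.0, -0.2, 4.5]
wrist_force: [0.8, -0.3, -1.4]
gripper_width: 0.0085
finger_force: 39.0
```

Run:
```python
from h import *
view2('r1',(270,260),(310,200),55)
plan((*T(.049,.1,.25),-3.9),(*T(.049,.1,.125),-3.9))
```

```text
t 26.2 p [0.5276 0.0923 0.2628] w 0.008492039892893677 ff 39.138649106025696 q [ 1. -2. 99.  0. 81. 87.] yaw 4.5
-> [ 0.658 -0.062  0.25 ] d [11.74 16.36  1.47] turn 0.146
-> [ 0.658 -0.062  0.125] d [-0.19  0.02 12.5 ] turn -0.0
```

View pics/r1.png

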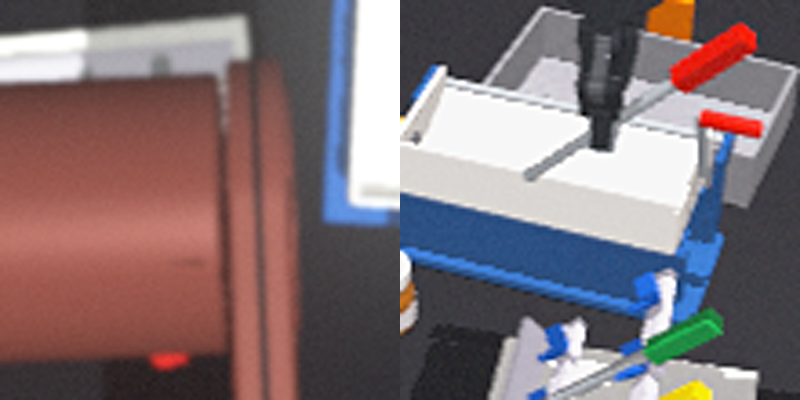

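{"api": "drive_tool", "payload": {
  "series": [2.4,3.2,0,0,2.4,3.2,0,0,2.4,3.2,0,0,2.4,3.2,0,0,2.1,3.4,0,0]
}}

```text
time_s: 26.7
tcp_pos: [0.6539, -0.0613, 0.254]
orientation: [180.0, -0.1, 4.5]
wrist_force: [-0.1, 0.7, -0.4]
gripper_width: 0.0087
finger_force: 39.2
```

{"api": "drive_tool", "payload": {
  "series": [0,0,0,0.146,0,0,0,0]
}}

```text
time_s: 26.9
tcp_pos: [0.6531, -0.0614, 0.2532]
orientation: [-180.0, 0.0, -4.1]
wrist_force: [-0.0, 0.0, -1.2]
gripper_width: 0.0082
finger_force: 39.2
```

Run:
```python
from h import *
plan((*T(.049,.1,.128),-3.9),(*T(.028,.1,.083),-3.9))
```

```text
t 26.9 p [ 0.6531 -0.0614  0.2532] w 0.008227881473262531 ff 39.18340086936951 q [-12.  16.  81.   0.  83.  82.] yaw -4.1
-> [ 0.658 -0.062  0.128] d [ 0.46 -0.02 12.52] turn -0.003
-> [ 0.637 -0.06   0.083] d [-2.1  0.   4.5] turn -0.0
```

{"api": "drive_tool", "payload": {
  "series": [0.4,0,4,0,0,0,4,0,0,0,3,0,0,0,1,0,0,0,0,0]
}}

```text
time_s: 27.4
tcp_pos: [0.6556, -0.0598, 0.132]
orientation: [-180.0, 0.2, -3.7]
wrist_force: [-0.3, 0.3, -1.2]
gripper_width: 0.0084
finger_force: 39.2
```

{"api": "drive_tool", "payload": {
  "series": [-0.3,0,0.7,0,-0.3,0,0.7,0,-0.3,0,0.7,0,-0.2,0,0.7,0,0,0,0,0]
}}

```text
time_s: 27.9
tcp_pos: [0.6465, -0.0604, 0.1064]
orientation: [180.0, -0.1, -3.9]
wrist_force: [1.1, 0.1, 2.7]
gripper_width: 0.0089
finger_force: 39.0
```

Run:
```python
from h import *
p,R,o=st();print(o['wrist_force'],o['moment'])
plan((*T(.028,.1,.083),-3.9))
```

```text
[1.10658107 0.10082411 2.67708958] [-0.07785588 -0.517017   -0.01032424]
t 27.9 p [ 0.6465 -0.0604  0.1064] w 0.008932792108603356 ff 38.97188723087311 q [-12.  22.  90.   0.  68.  82.] yaw -3.9
-> [ 0.637 -0.06   0.083] d [-0.98  0.04  2.34] turn 0.0
```

Contact; the rod is pivoting. Continue.

{"api": "drive_tool", "payload": {
  "series": [-0.2,0,0.6,0,-0.2,0,0.6,0,-0.2,0,0.5,0,-0.2,0,0.4,0,0,0,0,0]
}}

```text
time_s: 28.4
tcp_pos: [0.6379, -0.0597, 0.0841]
orientation: [180.0, -0.0, -3.9]
wrist_force: [-0.9, -0.9, 3.3]
gripper_width: 0.0085
finger_force: 39.0
```

Run:
```python
from h import *
p,R,o=st();print(o['wrist_force'],o['moment'])
plan((*T(.028,.1,.083),-3.9))
b=snapshot('side');a=snapshot('top')
print(blobs(b,(0,150,80),(6,255,255),roi=(230,140,350,230)),proj(b,T(-.05,.1,.12)),proj(b,T(-.05,.1,.09)))
```

```text
[-0.9148612  -0.90084426  3.29741653] [-0.02145448 -0.11668491 -0.00673175]
t 28.4 p [ 0.6379 -0.0597  0.0841] w 0.008527424682255258 ff 39.00051534175873 q [-12.  23.  92.  -0.  66.  82.] yaw -3.9
-> [ 0.637 -0.06   0.083] d [-0.11  0.05  0.11] turn -0.0
[(93, [313.1, 189.9]), (54, [343.4, 178.3])] [308.9550539  189.78837629] [308.59474995 197.34167592]
```

{"api": "drive_tool", "payload": {
  "series": [0,0,0,0,0,0,0,0,0,0,0,0,0,0,0,0],
  "gripper": 2.4
}}

```text
time_s: 28.9
tcp_pos: [0.6381, -0.0611, 0.0848]
orientation: [179.9, -0.0, -3.9]
wrist_force: [-1.9, -5.2, 4.5]
gripper_width: 0.024
finger_force: 3.1
```

{"api": "drive_tool", "payload": {
  "series": [0,0,-2,0,0,0,-4,0,0,0,-4,0,0,0,-4,0,0,0,-4,0]
}}

```text
time_s: 29.4
tcp_pos: [0.6376, -0.0594, 0.2653]
orientation: [-180.0, 0.0, -3.9]
wrist_force: [1.2, 0.1, 0.5]
gripper_width: 0.0237
finger_force: 0.0
```

{"api": "drive_tool", "payload": {
  "series": [-2.6,-4.2,0,-0.146,-2.6,-4.2,0,0,-2.6,-4.2,0,0,-2.6,-4.2,0,0,-2.0,-4.2,0,0],
  "gripper": 3
}}

```text
time_s: 29.9
tcp_pos: [0.5023, 0.1453, 0.2639]
orientation: [-180.0, 0.0, 4.4]
wrist_force: [0.7, 0.9, 0.4]
gripper_width: 0.0299
finger_force: 0.0
```

```bash
cat >> h.py <<'E'
CO=dict(red=((0,150,80),(6,255,255)),grn=((55,120,60),(80,255,255)),yel=((20,150,90),(32,255,255)))
E
python3 - <<'E'
from h import *
plan((*(G(0,0,.072)-[0,0,.013]),4.2))
b=snapshot('side');a=snapshot('top')
print(blobs(b,*CO['red'],roi=(230,140,350,230)),blobs(a,*CO['red'],roi=(300,140,400,300)))
print(atz(a,blobs(a,*CO['red'],roi=(300,140,400,265))[0][1],.085) if blobs(a,*CO['red'],roi=(300,140,400,265)) else '',[T(-.1+.03+.0,.1,.085)],proj(b,T(-.07,.1,.085)))
E
```

```text
t 29.9 p [0.5023 0.1453 0.2639] w 0.02991622656697367 ff 0.0 q [  7.  -3. 100.   0.  82.  93.] yaw 4.4
-> [0.519 0.159 0.073] d [ 1.77 -1.23 19.1 ] turn 0.004
[(53, [343.3, 178.2])] [(143, [333.3, 277.6])]
 [array([ 0.53895654, -0.05347478,  0.085     ])] [314.77127083 199.99766757]
```

{"api": "drive_tool", "payload": {
  "series": [1.8,-1.2,3.5,0.004,0,0,4.5,0,0,0,4.5,0,0,0,3.5,0,0,0,2,0]
}}

```text
time_s: 30.5
tcp_pos: [0.5189, 0.1564, 0.0801]
orientation: [180.0, 0.3, 4.2]
wrist_force: [-0.8, -0.5, -0.3]
gripper_width: 0.0302
finger_force: 0.0
```

{"api": "drive_tool", "payload": {
  "series": [0,0,1.1,0,0,0,0,0]
}}

```text
time_s: 30.7
tcp_pos: [0.5202, 0.1567, 0.0715]
orientation: [180.0, 0.2, 4.2]
wrist_force: [-0.2, -0.6, 0.8]
gripper_width: 0.0298
finger_force: 0.0
```

{"api": "drive_tool", "payload": {
  "series": [0,0,0,0,0,0,0,0,0,0,0,0,0,0,0,0,0,0,0,0],
  "gripper": 0,
  "squeeze": 40
}}

```text
time_s: 31.2
tcp_pos: [0.5224, 0.1576, 0.0747]
orientation: [-180.0, -0.2, 4.2]
wrist_force: [1.5, 1.3, 5.1]
gripper_width: 0.0086
finger_force: 39.4
```

{"api": "drive_tool", "payload": {
  "series": [0,0,-2,0,0,0,-4,0,0,0,-4,0,0,0,-4,0,0,0,-4,0]
}}

```text
time_s: 31.7
tcp_pos: [0.5203, 0.1571, 0.2544]
orientation: [180.0, 0.1, 4.2]
wrist_force: [0.3, 0.1, -0.9]
gripper_width: 0.0084
finger_force: 39.0
```

Run:
```python
from h import *
plan((*T(.049,.065,.25),-3.9),(*T(.049,.065,.128),-3.9))
b=snapshot('side');a=snapshot('top')
for c in('red','grn'):print(c,blobs(a,*CO[c],roi=(190,140,400,300)),blobs(b,*CO[c],roi=(230,140,380,260)))
m=masks_of(a,'tray');print([(x['point'],x['conf'],x['pixels'].sum()) for x in m])
```

```text
t 31.7 p [0.5203 0.1571 0.2544] w 0.008441058215218265 ff 38.98994743824005 q [ 8.  1. 98. -0. 81. 94.] yaw 4.2
-> [ 0.655 -0.096  0.25 ] d [11.59 26.29  0.44] turn 0.142
-> [ 0.655 -0.096  0.128] d [ 1.00e-02 -1.00e-02  1.22e+01] turn -0.0
red [(145, [333.3, 277.8])] [(14, [352.0, 180.3])]
grn [] [(202, [339.5, 181.3])]
[([408.0, 224.4], 0.84, np.int64(7551))]
```

Run:
```python
from h import *
a=snapshot('top');b=snapshot('side')
print(proj(a,T(-.06,.1,.085)),proj(a,T(.1,.1,.085)),proj(a,T(-.11,.1,.085)))
im=a['image'].astype(int)
sub=im[150:270,310:378]
dev=np.abs(sub-np.median(sub.reshape(-1,3),0)).sum(2)
for r in range(0,120,4): print(150+r,''.join('#' if dev[r,c]>250 else '+' if dev[r,c]>90 else '.' for c in range(0,68,1)))
```

```text
[325.60256817 232.58112144] [328.86300289 166.37698633] [324.57430577 253.46030755]
150 #########################+++########################################
154 ######...++++++++.....................................+++++++++#####
158 ######.................+##+................................++++#####
162 #####+.....................................................++++#####
166 #####+.....................................................++++#####
170 #####+...........+++.......................................++++#####
174 #####............+++.......................................+++######
178 #####............+++.......................................+++######
182 ####+............+++.......................................+++######
186 ####+............+++......................................++++######
190 ####+............+++......................................++++######
194 ####+............++.......................................++++######
198 ####.............+++......................................+++#######
202 ###+.............++.......................................+++##
[... 473 characters left out ...]
................................+++########
234 ##+...........+#####+....................................+++########
238 ##............+#####+...................................++++########
242 ##............+#####+...................................++++########
246 #+............+#####+...................................+++#########
250 #+......................................................+.+#########
254 #+...............+++....................................+++#########
258 #+..++++++++++++++++++++++++++++++++++++...............++++########+
262 #####+++++++##++###+++++++#####++.........................+########+
266 ########################################################++########++
```

{"api": "drive_tool", "payload": {
  "series": [1.95,4.4,0,0,1.95,4.4,0,0,1.95,4.4,0,0,1.95,4.4,0,0,1.95,4.4,0,0]
}}

```text
time_s: 32.45
tcp_pos: [0.6337, -0.0564, 0.25]
orientation: [-179.9, 0.3, 4.2]
wrist_force: [0.8, 1.3, -2.2]
gripper_width: 0.0081
finger_force: 39.2
```

{"api": "drive_tool", "payload": {
  "series": [1.9,4.3,0,0,0,0,0,0.142,0,0,0,0]
}}

```text
time_s: 32.75
tcp_pos: [0.6554, -0.0976, 0.2493]
orientation: [-179.9, 0.3, -4.1]
wrist_force: [-0.5, 0.3, -0.9]
gripper_width: 0.0087
finger_force: 39.2
```

Run:
```python
from h import *
plan((*T(.049,.065,.128),-3.9),(*T(.028,.065,.083),-3.9))
```

```text
t 32.75 p [ 0.6554 -0.0976  0.2493] w 0.008705604450334319 ff 39.18292164802551 q [-15.  17.  80.   0.  83.  79.] yaw -4.1
-> [ 0.655 -0.096  0.128] d [ 0.06 -0.1  12.13] turn -0.004
-> [ 0.634 -0.095  0.083] d [-2.07  0.01  4.51] turn 0.0
```

{"api": "drive_tool", "payload": {
  "series": [0,-0.1,4,0,0,0,4,0,0,0,3,0,0,0,1,0,0,0,0,0]
}}

```text
time_s: 33.25
tcp_pos: [0.6546, -0.094, 0.1304]
orientation: [-179.9, 0.3, -3.7]
wrist_force: [-0.3, 0.7, -1.3]
gripper_width: 0.0085
finger_force: 39.2
```

{"api": "drive_tool", "payload": {
  "series": [-0.3,0,0.7,0,-0.3,0,0.7,0,-0.3,0,0.7,0,-0.2,0,0.7,0,-0.2,0,0.5,0]
}}

```text
time_s: 33.75
tcp_pos: [0.6445, -0.0949, 0.1025]
orientation: [180.0, -0.2, -3.9]
wrist_force: [-3.9, 1.1, 6.9]
gripper_width: 0.0083
finger_force: 39.0
```

{"api": "drive_tool", "payload": {
  "series": [-0.3,0,0.6,0,-0.3,0,0.5,0,-0.2,0,0.3,0,0,0,0,0]
}}

```text
time_s: 34.15
tcp_pos: [0.6359, -0.0941, 0.0865]
orientation: [180.0, -0.1, -3.9]
wrist_force: [-0.2, -0.3, 3.2]
gripper_width: 0.0087
finger_force: 39.0
```

Run:
```python
from h import *
p,R,o=st();print(o['wrist_force'],o['moment'])
plan((*T(.028,.065,.083),-3.9))
```

```text
[-0.17305607 -0.30656057  3.21773775] [-0.05441151 -0.21739231 -0.00993248]
t 34.15 p [ 0.6359 -0.0941  0.0865] w 0.008716547716214922 ff 39.02821719646454 q [-15.  23.  91.   0.  66.  78.] yaw -3.9
-> [ 0.634 -0.095  0.083] d [-0.15  0.1   0.35] turn -0.0
```

{"api": "drive_tool", "payload": {
  "series": [-0.1,0,0.3,0,0,0,0,0,0,0,0,0]
}}

```text
time_s: 34.45
tcp_pos: [0.6349, -0.094, 0.0833]
orientation: [180.0, -0.0, -3.9]
wrist_force: [-0.8, -0.8, 3.6]
gripper_width: 0.0083
finger_force: 39.0
```

{"api": "drive_tool", "payload": {
  "series": [0,0,0,0,0,0,0,0,0,0,0,0,0,0,0,0],
  "gripper": 2
}}

```text
time_s: 34.85
tcp_pos: [0.6345, -0.0938, 0.0829]
orientation: [-180.0, 0.0, -3.9]
wrist_force: [0.3, 0.4, -0.6]
gripper_width: 0.0202
finger_force: 0.0
```

{"api": "drive_tool", "payload": {
  "series": [0,0,-2,0,0,0,-4,0,0,0,-4,0,0,0,-4,0,0,0,-4,0]
}}

```text
time_s: 35.35
tcp_pos: [0.6345, -0.0938, 0.2647]
orientation: [-180.0, 0.0, -3.9]
wrist_force: [0.5, -0.1, -0.5]
gripper_width: 0.02
finger_force: 0.0
```

{"api": "drive_tool", "payload": {
  "series": [-1.8,-4.5,0,-0.142,-1.8,-4.5,0,0,-1.8,-4.5,0,0,-1.8,-4.5,0,0,-1.8,-4.5,0,0],
  "gripper": 3
}}

```text
time_s: 35.85
tcp_pos: [0.5337, 0.1279, 0.2633]
orientation: [-180.0, -0.0, 4.2]
wrist_force: [0.5, 1.1, 0.9]
gripper_width: 0.0301
finger_force: 0.0
```

Run:
```python
from h import *
plan((*(G(0,.07,.072)+[0,0,.18]),4.2),(*(G(0,.07,.072)-[0,0,.013]),4.2))
```

```text
t 35.85 p [0.5337 0.1279 0.2633] w 0.030126557973166573 ff 0.0 q [ 5.  1. 97.  0. 82. 91.] yaw 4.2
-> [0.514 0.229 0.266] d [ -1.25 -10.21  -0.26] turn 0.0
-> [0.514 0.229 0.073] d [-0.   0.  19.3] turn -0.0
```

{"api": "drive_tool", "payload": {
  "series": [-0.4,-3.4,0,0,-0.4,-3.4,0,0,-0.4,-3.4,0,0,0,0,3,0,0,0,4.5,0]
}}

```text
time_s: 36.35
tcp_pos: [0.5174, 0.2294, 0.191]
orientation: [-179.9, -0.4, 4.4]
wrist_force: [0.7, -0.4, -0.3]
gripper_width: 0.0301
finger_force: 0.0
```

{"api": "drive_tool", "payload": {
  "series": [0,0,4.5,0,0,0,4,0,0,0,2,0,0,0,1.1,0,0,0,0,0]
}}

```text
time_s: 36.85
tcp_pos: [0.5143, 0.227, 0.0708]
orientation: [180.0, 0.2, 4.2]
wrist_force: [0.2, -0.0, -0.8]
gripper_width: 0.0302
finger_force: 0.0
```

{"api": "drive_tool", "payload": {
  "series": [0,0,0,0,0,0,0,0,0,0,0,0,0,0,0,0,0,0,0,0],
  "gripper": 0,
  "squeeze": 40
}}

```text
time_s: 37.35
tcp_pos: [0.5168, 0.2279, 0.0742]
orientation: [-179.9, -0.2, 4.2]
wrist_force: [0.1, 1.4, 6.3]
gripper_width: 0.0081
finger_force: 39.8
```

{"api": "drive_tool", "payload": {
  "series": [0,0,-2,0,0,0,-4,0,0,0,-4,0,0,0,-4,0,0,0,-4,0]
}}

```text
time_s: 37.85
tcp_pos: [0.5149, 0.227, 0.2538]
orientation: [180.0, 0.0, 4.2]
wrist_force: [1.1, -0.4, -0.4]
gripper_width: 0.0085
finger_force: 39.2
```

```bash
cat >> h.py <<'E'
def ascii():
    a=snapshot('top');sub=a['image'].astype(int)[150:270,305:378]
    dev=np.abs(sub-np.median(sub.reshape(-1,3),0)).sum(2)
    for r in range(0,120,5): print(150+r,''.join('#' if d>250 else '+' if d>90 else '.' for d in dev[r]))
    return a
E
python3 - <<'E'
from h import *
plan((*T(.049,.033,.26),-3.9),(*T(.049,.033,.14),-3.9))
ascii()
E
```

```text
t 37.85 p [0.5149 0.227  0.2538] w 0.008457101321435173 ff 39.17565643787384 q [ 16.   3.  95.  -0.  81. 102.] yaw 4.2
-> [ 0.653 -0.128  0.26 ] d [11.17 36.46 -0.61] turn 0.142
-> [ 0.653 -0.128  0.14 ] d [ 0.0e+00 -1.0e-02  1.2e+01] turn 0.0
150 ##############################++++#######################################
155 ##########+...+++++++++++++++++++++++++++..........................+#####
160 ##########+......................................................+++#####
165 ##########+.....................................................++++#####
170 ##########+...........+++............++.........................++++#####
175 #########+.............+............++..........................++++#####
180 #########+.............+............++..........................+.+######
185 #########+............++............+...........................+.+######
190 #########+............++...........++..........................++.+######
195 #########..............+...........++..........................++++######
200 ########+.............++...........++..........................+.++#####
[... 315 characters left out ...]
25 #######+...........++###++......+++++.........................+.++#######
230 #######+...........++####+.....+++++++........................+.+########
235 #######+...........++####+.....+#+++++........................+.+########
240 ######+............+#####+....+#+++++.........................+++########
245 ######+............+####++....+#+++++........................+.++########
250 ######+......................................................+.++########
255 ######+.................+....................................+.+########+
260 #####++...............+++++++++++++++++++++++++++++++++++....+.+########+
265 ############################################################++++#######++
```

{"api": "drive_tool", "payload": {
  "series": [1.4,4.6,0,0,1.4,4.6,0,0,1.4,4.6,0,0,1.4,4.6,0,0,1.4,4.6,0,0]
}}

```text
time_s: 38.4
tcp_pos: [0.6022, 0.0012, 0.252]
orientation: [180.0, 0.0, 4.2]
wrist_force: [0.8, 0.6, -0.5]
gripper_width: 0.0084
finger_force: 39.3
```

{"api": "drive_tool", "payload": {
  "series": [1.4,4.6,0,0,1.4,4.6,0,0,1.4,4.5,0,0,0,0,0,0.142,0,0,0,0]
}}

```text
time_s: 38.9
tcp_pos: [0.6537, -0.1321, 0.2511]
orientation: [-180.0, 0.1, -4.1]
wrist_force: [-0.7, 0.4, -0.7]
gripper_width: 0.0084
finger_force: 39.3
```

Run:
```python
from h import *
plan((*T(.049,.03,.14),-3.9),(*T(.028,.03,.096),-3.9))
```

```text
t 38.9 p [ 0.6537 -0.1321  0.2511] w 0.008400765494098204 ff 39.30268049240112 q [-18.  18.  79.  -0.  83.  76.] yaw -4.1
-> [ 0.653 -0.131  0.14 ] d [-0.07 -0.06 11.11] turn -0.004
-> [ 0.632 -0.13   0.096] d [-2.09  0.    4.4 ] turn 0.0
```

{"api": "drive_tool", "payload": {
  "series": [0,0,4,0,0,0,4,0,0,0,3,0,0,0,0,0]
}}

```text
time_s: 39.3
tcp_pos: [0.6499, -0.128, 0.136]
orientation: [-179.8, 0.6, -3.7]
wrist_force: [-1.1, -0.1, -1.9]
gripper_width: 0.0087
finger_force: 39.3
```

{"api": "drive_tool", "payload": {
  "series": [-0.3,0,0.7,0,-0.3,0,0.7,0,-0.3,0,0.7,0,-0.3,0,0.7,0,-0.3,0,0.5,0]
}}

```text
time_s: 39.8
tcp_pos: [0.6402, -0.129, 0.1121]
orientation: [-180.0, -0.2, -3.9]
wrist_force: [-4.5, 3.4, 6.6]
gripper_width: 0.0086
finger_force: 39.3
```

{"api": "drive_tool", "payload": {
  "series": [-0.3,0,0.6,0,-0.2,0,0.3,0,0,0,0,0]
}}

```text
time_s: 40.1
tcp_pos: [0.6347, -0.1287, 0.1015]
orientation: [-180.0, -0.1, -3.9]
wrist_force: [-1.6, 3.2, 4.8]
gripper_width: 0.0084
finger_force: 39.1
```

Run:
```python
from h import *
p,R,o=st();print(o['wrist_force'],o['moment'])
plan((*T(.028,.03,.096),-3.9))
```

```text
[-1.56444571  3.24993433  4.84942378] [ 0.56327898 -0.11459455  0.16454875]
t 40.1 p [ 0.6347 -0.1287  0.1015] w 0.008353252966704527 ff 39.14198040962219 q [-18.  22.  90.   0.  68.  75.] yaw -3.9
-> [ 0.632 -0.13   0.096] d [-0.26  0.14  0.55] turn 0.001
```

{"api": "drive_tool", "payload": {
  "series": [-0.2,0,0.4,0,0,0,0.1,0,0,0,0,0]
}}

```text
time_s: 40.4
tcp_pos: [0.6322, -0.1288, 0.0954]
orientation: [-180.0, 0.0, -3.9]
wrist_force: [-1.5, 2.5, 2.9]
gripper_width: 0.0084
finger_force: 39.0
```

{"api": "drive_tool", "payload": {
  "series": [0,0,0,0,0,0,0,0,0,0,0,0,0,0,0,0],
  "gripper": 2
}}

```text
time_s: 40.8
tcp_pos: [0.632, -0.1292, 0.095]
orientation: [180.0, 0.0, -3.9]
wrist_force: [0.1, -0.4, 0.5]
gripper_width: 0.0203
finger_force: 0.0
```

{"api": "drive_tool", "payload": {
  "series": [0,0,-2,0,0,0,-4,0,0,0,-4,0,0,0,-4,0,0,0,-4,0]
}}

```text
time_s: 41.3
tcp_pos: [0.6319, -0.1291, 0.2768]
orientation: [180.0, 0.0, -3.9]
wrist_force: [0.4, 0.5, 0.2]
gripper_width: 0.0201
finger_force: 0.0
```

{"api": "drive_tool", "payload": {
  "series": [-4,2,0,0,-4,2,0,0,-4,2,0,0,-4,2,0,0,-4,2,0,0],
  "gripper": 4
}}

```text
time_s: 41.8
tcp_pos: [0.4241, -0.2156, 0.2752]
orientation: [180.0, -0.0, -3.9]
wrist_force: [-1.2, -0.8, -0.1]
gripper_width: 0.0399
finger_force: 0.0
```

Run:
```python
from h import *
plan()
a=ascii()
print('tab',blobs(a,(5,150,80),(20,255,255),roi=(380,130,480,300)))
c=lambda p,x0,y0,x1,y1:cv2.resize(cv2.cvtColor(p['image'][y0:y1,x0:x1],cv2.COLOR_RGB2BGR),(800,600),interpolation=cv2.INTER_CUBIC)
m=masks_of(a,'tray')
for x in m: print(x['conf'],cv2.minAreaRect(np.argwhere(x['pixels'])[:,::-1].astype(np.float32)))
g=hsv(a)
q=[]
```

```text
t 41.8 p [ 0.4241 -0.2156  0.2752] w 0.03992271209179865 ff 0.0 q [-36. -10. 106.  -0.  84.  57.] yaw -3.9
150 #############################+++++#######################################
155 ##########+.+.++++++++++++++++++++..................................+####
160 ##########+.+++++++++++++++++++++++++++++++++++++++++++++++++++.....+####
165 ##########+++++++++++++++++++++++++++++++++++++++++++++++++++++....+#####
170 #########+.++++++++++.....+++++++++.....++++.....++++++++++++++....+#####
175 #########+.++++++++++.....+++++++++.....++++.....++++++++++++++....+#####
180 ####+####+.++++++++++.....+++++++++.....++++.....++++++++++++++....+#####
185 #########++++++++++++.....+++++++++....+++++.....++++++++++++++....+#####
190 #########.+++++++++++.....++++++++.....+++++.....+++++++++++++....++#####
195 ########+.+++++++++++.....++++++++.....+++++.....+++++++++++++....+######
200 ########+.+++++++++++.....+++++++.....++++++.....+++++++++++++....+######
205 ###++###+++++++++++++....++++++++.....++++++.....+++++++++++++....+######
210 ########.++++++++++++....++++++++.....++++++.....++++
[... 314 characters left out ...]
++++++.+++########
235 ##+###+.+++++++++++.++#+++++++.++++++.+++..++++++..++++++++.++++#########
240 ######+.++++++++++.++#+#+++++.+++++++.++++.++++++..++++....+++++#########
245 #+####+.++++++++++.++++#+++++.+++++++.++++.++++++++........+++++#########
250 #+####++++++++++++++++++++++++.......+++++.+++++++++.......++++##########
255 ++++++..+.......+++...........++++++++++++......................+########
260 ++++++........+.......+++++++++++++........++++++++++++++...+++##########
265 ######+++++++++#######+++###+++##########################################
tab [(228, [449.2, 228.0])]
0.94 ((414.12457275390625, 224.69113159179688), (78.69258117675781, 109.77234649658203), 6.709836483001709)
```

Run:
```python
from h import *
a=snapshot('top')
m=cv2.inRange(hsv(a),np.array((5,150,190)),np.array((20,255,255)));m[:,:400]=0
ys,xs=np.nonzero(m);r=cv2.minAreaRect(np.c_[xs,ys].astype(np.float32));print(len(xs),r,atz(a,(xs.mean(),ys.mean()),.104))
plan((.5545,-.349,.2,-8.1),(.5545,-.349,.074,-8.1),(*T(0,-.136,.074),-3.9))
```

```text
84 ((451.231689453125, 228.4146270751953), (4.748555660247803, 17.337753295898438), 6.340191841125488) [ 0.55516125 -0.3471852   0.104     ]
t 41.95 p [ 0.4241 -0.2161  0.2755] w 0.039900466310150234 ff 0.0 q [-36. -10. 106.  -0.  84.  58.] yaw -4.1
-> [ 0.554 -0.349  0.2  ] d [13.95 12.31  7.57] turn 0.07
-> [ 0.554 -0.349  0.074] d [-1.00e-02 -1.00e-02  1.26e+01] turn 0.0
-> [ 0.593 -0.294  0.074] d [ 3.01 -6.02 -0.  ] turn -0.073
```

{"api": "drive_tool", "payload": {
  "series": [3.5,3.1,0,0.07,3.5,3.1,0,0,3.5,3.1,0,0,3.3,2.2,0,0,0,0,3.5,0]
}}

```text
time_s: 42.45
tcp_pos: [0.5552, -0.3507, 0.2446]
orientation: [179.6, -0.6, -7.9]
wrist_force: [-0.7, 1.2, 0.2]
gripper_width: 0.0399
finger_force: 0.0
```

Run:
```python
from h import *
plan((.5548,-.348,.074,-8.1))
```

```text
t 42.45 p [ 0.5552 -0.3507  0.2446] w 0.039859200507678 ff 0.0 q [-39.  16.  82.   0.  81.  59.] yaw -7.9
-> [ 0.555 -0.348  0.074] d [-0.26 -0.37 17.05] turn 0.003
```

{"api": "drive_tool", "payload": {
  "series": [0,0,4,0,0,0,4,0,0,0,3.5,0,0,0,3,0,0,0,2,0]
}}

```text
time_s: 42.95
tcp_pos: [0.5488, -0.3442, 0.0715]
orientation: [-179.9, 0.2, -7.9]
wrist_force: [-0.2, -0.1, -0.8]
gripper_width: 0.0401
finger_force: 0.0
```

{"api": "drive_tool", "payload": {
  "series": [0,0,0,0,0,0,0,0]
}}

```text
time_s: 43.15
tcp_pos: [0.5498, -0.3454, 0.0751]
orientation: [-180.0, 0.0, -7.9]
wrist_force: [0.7, -0.8, -0.0]
gripper_width: 0.04
finger_force: 0.0
```

{"api": "drive_tool", "payload": {
  "series": [0,0,0,0,0,0,0,0,0,0,0,0,0,0,0,0,0,0,0,0],
  "gripper": 0,
  "squeeze": 40
}}

```text
time_s: 43.65
tcp_pos: [0.5504, -0.3469, 0.0775]
orientation: [179.9, -0.2, -7.9]
wrist_force: [1.3, -0.5, 6.7]
gripper_width: 0.0116
finger_force: 40.3
```

Run:
```python
from h import *
plan((*T(0,-.136,.074),-3.9))
```

```text
t 43.65 p [ 0.5504 -0.3469  0.0775] w 0.011610284077476449 ff 40.339491963386536 q [-39.  24.  90.   0.  65.  59.] yaw -7.9
-> [ 0.593 -0.294  0.074] d [ 3.46 -5.85  0.36] turn -0.07
```

{"api": "drive_tool", "payload": {
  "series": [1,-0.8,0,-0.02,1,-1,0,-0.02,1,-1,0,-0.02,0,-1,0,-0.01,0,-0.8,0,0]
}}

```text
time_s: 44.15
tcp_pos: [0.5848, -0.3053, 0.0776]
orientation: [179.8, -0.2, -3.9]
wrist_force: [-0.9, -5.9, 6.5]
gripper_width: 0.0113
finger_force: 40.3
```

{"api": "drive_tool", "payload": {
  "series": [0,-0.6,0,0,0,-0.4,0,0,0,0,0,0]
}}

```text
time_s: 44.45
tcp_pos: [0.5852, -0.2947, 0.0776]
orientation: [179.8, -0.2, -3.9]
wrist_force: [0.2, -2.6, 7.5]
gripper_width: 0.0113
finger_force: 40.5
```

Run:
```python
from h import *
p,R,o=st();print(o['wrist_force'])
plan((*(T(-.0045,-.136,.075)),-3.9))
```

```text
[ 0.1798861  -2.59600102  7.50411184]
t 44.45 p [ 0.5852 -0.2947  0.0776] w 0.011309119438762555 ff 40.46498894691467 q [-34.  25.  90.  -0.  65.  60.] yaw -3.9
-> [ 0.588 -0.293  0.075] d [ 0.3  -0.15  0.26] turn -0.0
```

{"api": "drive_tool", "payload": {
  "series": [0.3,-0.1,0,0,0,-0.2,0,0]
}}

```text
time_s: 44.65
tcp_pos: [0.5877, -0.2928, 0.0775]
orientation: [179.8, -0.1, -3.9]
wrist_force: [-2.2, -5.7, 6.7]
gripper_width: 0.0111
finger_force: 40.5
```

{"api": "drive_tool", "payload": {
  "series": [0,-0.2,0,0,0,0,0,0]
}}

```text
time_s: 44.85
tcp_pos: [0.5879, -0.2926, 0.0776]
orientation: [179.6, -0.2, -3.9]
wrist_force: [-1.7, -11.0, 4.8]
gripper_width: 0.0116
finger_force: 40.4
```

{"api": "drive_tool", "payload": {
  "series": [0,-0.2,0,0,0,0,0,0]
}}

```text
time_s: 45.05
tcp_pos: [0.5879, -0.2925, 0.078]
orientation: [179.5, -0.2, -3.9]
wrist_force: [-2.5, -16.2, 4.4]
gripper_width: 0.0114
finger_force: 40.4
```

{"api": "drive_tool", "payload": {
  "series": [0,0,0,0,0,0,0,0,0,0,0,0],
  "gripper": 4
}}

```text
time_s: 45.35
tcp_pos: [0.5871, -0.2859, 0.0747]
orientation: [-179.9, 0.1, -3.9]
wrist_force: [-0.4, -0.1, 0.5]
gripper_width: 0.0401
finger_force: 0.0
```

{"api": "drive_tool", "payload": {
  "series": [0,0,-3,0,0,0,-4.5,0,0,0,-4.5,0,0,0,-4.5,0,0,0,-4.5,0]
}}

```text
time_s: 45.85
tcp_pos: [0.5873, -0.2858, 0.2865]
orientation: [-179.9, 0.0, -3.9]
wrist_force: [0.8, -1.5, -0.6]
gripper_width: 0.0398
finger_force: 0.0
```

{"api": "drive_tool", "payload": {
  "series": [-2.4,-4,0,0,-2.4,-4,0,0,-2.4,-4,0,0,-2.4,-4,0,0,-2.4,-4,0,0],
  "gripper": 0
}}

```text
time_s: 46.35
tcp_pos: [0.4801, -0.077, 0.2846]
orientation: [-180.0, 0.0, -3.9]
wrist_force: [1.3, 0.9, 0.5]
gripper_width: -0.0003
finger_force: 0.0
```

Run:
```python
from h import *
plan((*T(-.158,.135,.28),-3.9),(*T(-.158,.135,.165),-3.9))
a=snapshot('top')
m=cv2.inRange(hsv(a),np.array((5,150,190)),np.array((20,255,255)));m[:,:380]=0
ys,xs=np.nonzero(m);print('tab',atz(a,(xs.mean(),ys.mean()),.104),T(0,-.136,.104),cv2.minAreaRect(np.c_[xs,ys].astype(np.float32)))
for x in masks_of(a,'tray')[:1]: print(x['conf'],cv2.minAreaRect(np.argwhere(x['pixels'])[:,::-1].astype(np.float32)))
b=snapshot('side');m=b;print('bar side',blobs(b,*CO['red'],roi=(320,160,370,200)),proj(b,T(-.153,.088,.183)))
```

```text
t 46.35 p [ 0.4801 -0.077   0.2846] w -0.0002898155236389117 ff 0.0 q [-18.  -9. 103.   0.  85.  75.] yaw -3.9
-> [ 0.454 -0.013  0.28 ] d [-3.08 -6.25  0.47] turn 0.0
-> [ 0.454 -0.013  0.165] d [1.00e-02 1.00e-02 1.15e+01] turn 0.0
tab [ 0.59437642 -0.29178041  0.104     ] [ 0.59275913 -0.29368569  0.104     ] ((427.5, 212.0), (18.0, 5.0), 90.0)
0.82 ((399.6697998046875, 211.5943603515625), (58.37963104248047, 107.55056762695312), 2.4895527362823486)
bar side [(81, [345.6, 178.6])] [345.30783717 177.93154718]
```

{"api": "drive_tool", "payload": {
  "series": [-1.5,-3.2,0,0,-1.5,-3.1,0,0,0,0,4,0,0,0,4,0,0,0,3.5,0]
}}

```text
time_s: 47.0
tcp_pos: [0.4559, -0.0144, 0.1686]
orientation: [180.0, -0.0, -3.9]
wrist_force: [1.0, -0.6, 0.4]
gripper_width: -0.0001
finger_force: 0.0
```

Run:
```python
from h import *
plan((*T(-.158,.11,.165),-3.9),(*T(-.158,-.045,.182),-3.9))
```

```text
t 47.0 p [ 0.4559 -0.0144  0.1686] w -0.00012447009608821026 ff 0.0 q [-12.  -8. 116.  -0.  72.  82.] yaw -3.9
-> [ 0.452 -0.038  0.165] d [-0.24  2.34  0.36] turn 0.0
-> [ 0.441 -0.192  0.182] d [ 0.  15.5 -1.7] turn 0.0
```

{"api": "drive_tool", "payload": {
  "series": [-0.2,1.5,0.2,0,0,1,0,0,0,1.3,-1,0,0,1.3,-1,0,0,1.5,-0.6,0]
}}

```text
time_s: 47.5
tcp_pos: [0.4498, -0.0791, 0.1958]
orientation: [-179.8, -0.0, -3.9]
wrist_force: [-2.8, 9.9, 5.5]
gripper_width: 0.0003
finger_force: 5.0
```

{"api": "drive_tool", "payload": {
  "series": [0,1.5,-0.5,0,0,1.6,-0.3,0,0,1.6,-0.1,0,0,1.6,0.2,0,0,1.6,0.3,0]
}}

```text
time_s: 48.0
tcp_pos: [0.4456, -0.1597, 0.2006]
orientation: [-180.0, -0.2, -3.9]
wrist_force: [2.2, 5.3, 3.2]
gripper_width: 0.0001
finger_force: 2.4
```

Run:
```python
from h import *
p,R,o=st();print(o['wrist_force'])
plan((*T(-.158,-.045,.182),-3.9))
b=snapshot('side');print(blobs(b,*CO['red'],roi=(300,130,400,220)))
for t in(45,55,65,77): 
    s=np.radians(45+t);print(t,proj(b,T(-.165,.1245*np.cos(s),.095+.1245*np.sin(s))))
```

```text
[2.23310748 5.2697705  3.2413684 ]
t 48.0 p [ 0.4456 -0.1597  0.2006] w 7.470013787745574e-05 ff 2.3775165528059006 q [-29.  -7. 112.   0.  76.  65.] yaw -3.9
-> [ 0.441 -0.192  0.182] d [-0.22  3.27  1.85] turn -0.001
[(16, [362.2, 148.1]), (13, [349.5, 146.0])]
45 [357.52165344 151.69019597]
55 [359.00366579 148.35199618]
65 [360.25180287 146.25365742]
77 [361.39625926 145.39401832]
```

Continue to the stop, watching the force.

{"api": "drive_tool", "payload": {
  "series": [0,1.2,0.5,0,0,1.2,0.6,0,0,0.8,0.5,0,0,0.2,0.2,0]
}}

```text
time_s: 48.45
tcp_pos: [0.4415, -0.1932, 0.1797]
orientation: [-180.0, 0.0, -4.0]
wrist_force: [1.4, 4.9, 4.0]
gripper_width: 0.0005
finger_force: 2.8
```

{"api": "drive_tool", "payload": {
  "series": [0,0.3,0,0,0,0.2,0,0]
}}

```text
time_s: 48.65
tcp_pos: [0.4413, -0.1944, 0.1792]
orientation: [-179.6, 0.1, -3.9]
wrist_force: [4.3, 18.4, 2.5]
gripper_width: 0.0003
finger_force: 9.2
```

{"api": "drive_tool", "payload": {
  "series": [0,0,0,0,0,0,0,0,0,0,0,0,0,0,0,0,0,0,0,0]
}}

```text
time_s: 49.15
tcp_pos: [0.4413, -0.1941, 0.1793]
orientation: [-179.6, 0.1, -3.9]
wrist_force: [3.2, 14.4, 2.9]
gripper_width: 0.0001
finger_force: 7.4
```

{"api": "drive_tool", "payload": {
  "series": [0,0,0,0,0,0,0,0,0,0,0,0,0,0,0,0,0,0,0,0]
}}

```text
time_s: 49.65
tcp_pos: [0.4413, -0.1941, 0.1793]
orientation: [-179.6, 0.1, -3.9]
wrist_force: [1.9, 14.9, 2.4]
gripper_width: 0.0
finger_force: 7.4
```

Run:
```python
from h import *
p,R,o=st();print(o['wrist_force'])
a=snapshot('top')
for c in CO: print(c,[(s,q,atz(a,q,.013).round(3)) for s,q in blobs(a,(CO[c][0][0],90,40),CO[c][1],mn=15,roi=(330,140,445,290))])
```

```text
[ 1.94442068 14.9305688   2.41103957]
red [(84, [419.3, 283.8], array([ 0.413, -0.299,  0.013])), (34, [384.9, 248.9], array([ 0.504, -0.213,  0.013])), (29, [409.2, 271.7], array([ 0.445, -0.274,  0.013])), (22, [441.1, 268.4], array([ 0.452, -0.356,  0.013]))]
grn []
yel [(59, [336.3, 145.6], array([ 0.774, -0.094,  0.013])), (35, [385.1, 234.8], array([ 0.54 , -0.215,  0.013]))]
```

{"api": "drive_tool", "payload": {
  "series": [0,-1.2,-0.6,0,0,-1.5,-0.6,0,0,-1.6,-0.4,0,0,-1.6,-0.2,0,0,-1.6,0,0]
}}

```text
time_s: 50.2
tcp_pos: [0.446, -0.1217, 0.1982]
orientation: [180.0, 0.0, -3.9]
wrist_force: [0.4, 3.1, -1.7]
gripper_width: 0.0002
finger_force: 1.3
```

{"api": "drive_tool", "payload": {
  "series": [0,-1.6,0.1,0,0,-1.6,0.3,0,0,-1.6,0.5,0,0,-1.8,0.8,0,0,-1.8,1,0]
}}

```text
time_s: 50.7
tcp_pos: [0.4524, -0.0387, 0.1716]
orientation: [179.9, -0.1, -3.9]
wrist_force: [0.8, -0.9, 0.7]
gripper_width: 0.0001
finger_force: 0.0
```

{"api": "drive_tool", "payload": {
  "series": [0,-2,1,0,0,-2,0,0,0,-2,0,0,0,0,-4,0,0,0,-4,0]
}}

```text
time_s: 51.2
tcp_pos: [0.455, 0.0213, 0.2411]
orientation: [179.9, 0.2, -3.8]
wrist_force: [2.0, -0.1, -0.2]
gripper_width: 0.0001
finger_force: 0.0
```

{"api": "drive_tool", "payload": {
  "series": [-1,-4.5,-3,0,-1,-4.5,0,0,-1,-4.5,0,0,-1,-4.5,0,0,-1,-4.5,0,0]
}}

```text
time_s: 51.7
tcp_pos: [0.422, 0.2461, 0.2691]
orientation: [180.0, -0.1, -3.9]
wrist_force: [1.1, -0.0, 1.1]
gripper_width: 0.0001
finger_force: 0.0
```

Run:
```python
from h import *
a=snapshot('top');b=snapshot('side')
print('bar',blobs(b,*CO['red'],roi=(320,150,370,200)))
c=lambda p,x0,y0,x1,y1,w,h:cv2.resize(cv2.cvtColor(p['image'][y0:y1,x0:x1],cv2.COLOR_RGB2BGR),(w,h),interpolation=cv2.INTER_CUBIC)
cv2.imwrite('pics/end.png',np.hstack([c(a,300,130,460,290,400,400),c(b,200,120,380,300,400,400)]))
```

```text
bar []
```

View pics/end.png

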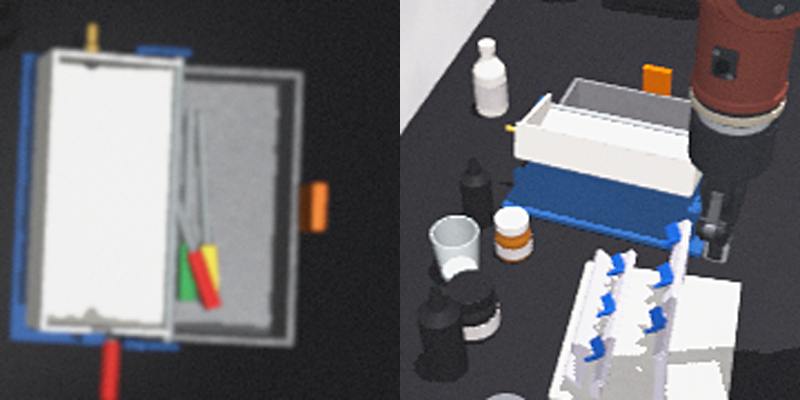

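{"api": "drive_tool", "payload": {
  "series": [0,-4.5,0,0,0,-4.5,0,0,0,0,0,0,0,0,0,0,0,0,0,0]
}}

```text
time_s: 52.3
tcp_pos: [0.4286, 0.3333, 0.2685]
orientation: [179.9, -0.0, -3.9]
wrist_force: [0.1, -0.6, 0.4]
gripper_width: 0.0
finger_force: 0.0
```

{"api": "drive_tool", "payload": {
  "series": [0,0,0,0,0,0,0,0,0,0,0,0,0,0,0,0,0,0,0,0]
}}

```text
time_s: 52.8
tcp_pos: [0.4285, 0.3342, 0.2686]
orientation: [-180.0, -0.0, -3.9]
wrist_force: [-0.6, 0.9, 0.8]
gripper_width: 0.0003
finger_force: 0.0
```

{"api": "drive_tool", "payload": {
  "series": [0,0,0,0,0,0,0,0,0,0,0,0,0,0,0,0,0,0,0,0]
}}

```text
time_s: 53.3
tcp_pos: [0.4284, 0.3344, 0.2685]
orientation: [180.0, 0.0, -3.9]
wrist_force: [-0.0, -1.0, -0.2]
gripper_width: -0.0001
finger_force: 0.0
```

Run:
```python
from h import *
a=snapshot('top');b=snapshot('side')
print('bar',blobs(b,*CO['red'],roi=(320,140,375,200)),blobs(a,*CO['red'],roi=(310,255,350,300)))
for c,lo,hi in(('red',(0,120,60),(6,255,255)),('grn',(55,90,50),(80,255,255)),('yel',(20,120,70),(32,255,255))):
  m=cv2.inRange(hsv(a),np.array(lo),np.array(hi));m[:215]=0;m[265:]=0;m[:,:365]=0;m[:,400:]=0
  ys,xs=np.nonzero(m); print(c,len(xs),cv2.minAreaRect(np.c_[xs,ys].astype(np.float32)) if len(xs)>5 else '')
print('tray inner wall top line',proj(a,T(-.12,.02,.06)),proj(a,T(.12,.02,.06)),proj(a,T(-.12,.0,.095)),proj(a,T(.12,.0,.095)))
# bucket back rim
im=a['image'].astype(int)
for r in(180,210,240): print(r,[im[r,c].tolist() for c in range(303,324,2)])
```

```text
bar [] [(164, [343.7, 278.7])]
red 130 ((380.4970397949219, 241.70709228515625), (23.225738525390625, 6.472746849060059), 67.61986541748047)
grn 98 ((374.0, 238.5), (21.0, 6.0), 90.0)
yel 53 ((384.173095703125, 235.36541748046875), (15.689291000366211, 4.118439674377441), 78.69007110595703)
tray inner wall top line [355.93898983 258.64088058] [360.3957258  161.62658918] [367.04315795 260.2803992 ] [371.55058552 159.59884772]
180 [[50, 53, 54], [53, 52, 53], [55, 66, 91], [62, 95, 151], [58, 84, 125], [78, 88, 106], [127, 126, 124], [133, 131, 126], [162, 162, 159], [238, 239, 238], [241, 241, 240]]
210 [[56, 57, 58], [58, 65, 79], [65, 94, 145], [64, 88, 131], [73, 84, 104], [123, 123, 123], [132, 132, 126], [143, 144, 138], [224, 224, 223], [241, 241, 240], [241, 241, 240]]
240 [[61, 62, 65], [64, 88, 130], [64, 89, 132], [60, 77, 103], [115, 116, 121], [132, 129, 125], [134, 132, 128], [207, 205, 202], [240, 241, 239], [240, 240, 239], [240, 240, 240]]
```

Run:
```python
from h import *
a=snapshot('top')
print(atz(a,(380.5,241.7),.03),'tipper y of it',np.array(atz(a,(380.5,241.7),.03))-T(0,0,.03))
plan((.5925,-.292,.27,-3.9),(.5925,-.292,.074,-3.9))
```

```text
[ 0.52309636 -0.19829624  0.03      ] tipper y of it [-7.89036403e-02 -4.02962411e-02 -8.32667268e-17]
t 53.45 p [0.4284 0.3344 0.2685] w -6.029232213123539e-05 ff 0.0 q [ 30.   0.  97.   0.  83. 124.] yaw -3.9
-> [ 0.592 -0.292  0.27 ] d [20.64 61.37 -0.15] turn -0.0
-> [ 0.592 -0.292  0.074] d [ 0.  -0.  19.6] turn 0.0
```

{"api": "drive_tool", "payload": {
  "series": [0,4.9,0,0,0,4.9,0,0,0,4.9,0,0,0.5,4.9,0,0,0.5,4.9,0,0],
  "gripper": 4
}}

```text
time_s: 53.95
tcp_pos: [0.4213, 0.0877, 0.2688]
orientation: [-180.0, -0.1, -3.9]
wrist_force: [1.7, 0.0, -0.2]
gripper_width: 0.0397
finger_force: 0.0
```

{"api": "drive_tool", "payload": {
  "series": [1,4.8,0,0,1,4.8,0,0,1,4.8,0,0,1,4.8,0,0,1,4.8,0,0]
}}

```text
time_s: 54.45
tcp_pos: [0.4552, -0.1558, 0.2689]
orientation: [180.0, -0.1, -3.9]
wrist_force: [1.2, 0.0, -0.1]
gripper_width: 0.0399
finger_force: 0.0
```

Run:
```python
from h import *
plan((.5925,-.292,.27,-3.9),(.5925,-.292,.074,-3.9))
```

```text
t 54.45 p [ 0.4552 -0.1558  0.2689] w 0.03993088457690556 ff 0.0 q [-28.  -9. 106.   0.  83.  66.] yaw -3.9
-> [ 0.592 -0.292  0.27 ] d [14.63 12.65 -0.1 ] turn -0.0
-> [ 0.592 -0.292  0.074] d [-0.02 -0.   19.6 ] turn 0.0
```

{"api": "drive_tool", "payload": {
  "series": [3.6,3.1,0,0,3.6,3.1,0,0,3.6,3.1,0,0,3.8,3.35,0,0,0,0,3,0]
}}

```text
time_s: 54.95
tcp_pos: [0.5971, -0.2955, 0.2415]
orientation: [179.7, -0.5, -4.0]
wrist_force: [-0.4, 0.7, 0.8]
gripper_width: 0.0399
finger_force: 0.0
```

{"api": "drive_tool", "payload": {
  "series": [0,0,4.5,0,0,0,4.5,0,0,0,4,0,0,0,2.5,0,0,0,1,0]
}}

```text
time_s: 55.45
tcp_pos: [0.5896, -0.2879, 0.0693]
orientation: [-179.8, 0.3, -3.9]
wrist_force: [-1.1, -0.1, -0.2]
gripper_width: 0.0401
finger_force: 0.0
```

{"api": "drive_tool", "payload": {
  "series": [0,0,0,0,0,0,0,0,0,0,0,0,0,0,0,0,0,0,0,0],
  "gripper": 0,
  "squeeze": 40
}}

```text
time_s: 55.95
tcp_pos: [0.5923, -0.2924, 0.0761]
orientation: [179.7, -0.1, -3.9]
wrist_force: [-2.3, -6.8, -4.1]
gripper_width: 0.0113
finger_force: 43.4
```

{"api": "drive_tool", "payload": {
  "series": [0,0.4,0,0,0,0.6,0,0,0,0.6,0,0,0,0.6,0,0,0,0.6,0,0]
}}

```text
time_s: 56.45
tcp_pos: [0.5905, -0.3174, 0.0742]
orientation: [-180.0, -0.1, -3.9]
wrist_force: [0.2, 3.0, -0.3]
gripper_width: 0.0113
finger_force: 43.9
```

```bash
cat > chk.py <<'E'
from h import *
p,R,o=st();print(p,o['wrist_force'],o['gripper_width'])
a=snapshot('top')
print('bar',blobs(a,*CO['red'],roi=(310,255,355,300)),'tab',blobs(a,(5,150,190),(20,255,255),roi=(400,150,480,280)))
for c,lo,hi in(('red',(0,120,60),(6,255,255)),('grn',(55,90,50),(80,255,255)),('yel',(20,120,70),(32,255,255))):
  m=cv2.inRange(hsv(a),np.array(lo),np.array(hi));m[:205]=0;m[268:]=0;m[:,:365]=0;m[:,425:]=0
  ys,xs=np.nonzero(m); print(c,len(xs),cv2.minAreaRect(np.c_[xs,ys].astype(np.float32)) if len(xs)>5 else '')
E
python3 chk.py
```

```text
[ 0.59048398 -0.31742764  0.07423911] [ 0.18403857  3.00010935 -0.29421641] 0.011267044425528325
bar [(170, [343.6, 278.8])] tab []
red 132 ((390.800048828125, 241.90000915527344), (23.084625244140625, 6.640782833099365), 71.56504821777344)
grn 94 ((383.5, 238.5), (21.0, 5.0), 90.0)
yel 41 ((394.8103332519531, 234.77581787109375), (14.298541069030762, 4.642383575439453), 68.19859313964844)
```

{"api": "drive_tool", "payload": {
  "series": [0,0.8,0,0,0,0.8,0,0,0,0.8,0,0,0,0.8,0,0,0,0.8,0,0]
}}

```text
time_s: 57.0
tcp_pos: [0.5876, -0.3576, 0.0742]
orientation: [-180.0, -0.0, -3.9]
wrist_force: [-0.8, 4.4, 3.0]
gripper_width: 0.0111
finger_force: 44.4
```

{"api": "drive_tool", "payload": {
  "series": [0,0.4,0,0,0,0,0,0,0,0,0,0,0,0,0,0,0,0,0,0]
}}

```text
time_s: 57.5
tcp_pos: [0.5872, -0.3625, 0.0742]
orientation: [179.9, -0.1, -3.9]
wrist_force: [-0.2, -5.4, 2.9]
gripper_width: 0.0113
finger_force: 44.3
```

```bash
python3 chk.py
python3 - <<'E'
from h import *
b=snapshot('side');a=snapshot('top')
for t in(0,.1,.15,.2,.25): 
    s=np.pi/4+t;print(t,proj(a,T(-.153,.1245*np.cos(s),.095+.1245*np.sin(s))),proj(b,T(-.153,.1245*np.cos(s),.095+.1245*np.sin(s))))
print(blobs(b,*CO['red'],roi=(310,130,400,220)))
sub=a['image'].astype(int)[155:270,365:430]
print(proj(a,T(0,.1,.12)))
for r in range(0,115,5): print(155+r,' '.join('%3d'%v for v in sub[r,::2].mean(1)))
E
```

```text
[ 0.58718181 -0.36251126  0.0742103 ] [-0.2327547  -5.41182062  2.91691656] 0.01131998614374633
bar [(176, [343.6, 279.0])] tab []
red 136 ((408.740234375, 242.7686767578125), (23.3847599029541, 6.919980049133301), 72.6459732055664)
grn 101 ((401.0, 240.0), (22.0, 6.0), 90.0)
yel 43 ((409.6101379394531, 235.13304138183594), (10.440306663513184, 11.206568717956543), 16.699243545532227)
0 [333.69302365 276.94880123] [345.30615306 177.92896087]
0.1 [338.53082983 277.68705966] [346.34564903 173.76440776]
0.15 [341.10609803 278.04789749] [346.87703675 171.72396093]
0.2 [343.77604206 278.40145953] [347.4138661  169.72022038]
0.25 [346.53272439 278.74643185] [347.95437866 167.75958886]
[(81, [348.0, 170.2]), (63, [331.3, 174.4])]
[328.40774497 206.88070968]
155 203 201 200 211 133  45  43  44  42  42  44  40  42  41  41  42  39  32  33  34  39  32  36  37  33  34  35  33  34  30  35  30  30
160 239 236 179 171 118  48  42  41  44  42  52  78 135 102  91 101  94  96  98 104 107 114 118 121 123 129 127 126 124 126 129 127 131
165 240 234 172 168 101  48  51  47  45  57  59  89 152 157 157 155
[... 2088 characters left out ...]
  97  96 120 149 160
245 199 180 131  47  35  30  35  49  57  58  89  96  98  97 100  94  71  58  64  61  62  58  64  64  84  95  94  97 114 154 161 156 159
250 195 164 111  36  31  33  30  50  56  60  92  97  98  98  97  93  74  61  69  68  82  68  54  68  62  91 126 158 160 162 159 161 162
255 127 109  76  35  31  29  35  49  58  66  91  96  97  95  98  99  94  97  96  99 109 118  85  89 122 151 161 165 164 165 159 163 164
260 120 114  74  34  30  30  34  54  55  66  96  97  95  95  95  97  96  96  92 106 140 143 141 141 138 143 140 140 142 142 142 153 162
265  86 105  63  29  32  27  25  36  42  59  87  88  89  88  80  79  80  77  73  77  76  75  76  93 102  94  89  83  87  87  81  80  77
```

{"api": "drive_tool", "payload": {
  "series": [0,0,0,0,0,0,0,0,0,0,0,0],
  "gripper": 4
}}

```text
time_s: 57.95
tcp_pos: [0.5866, -0.3603, 0.0728]
orientation: [-179.9, 0.1, -3.9]
wrist_force: [-0.4, -0.4, -0.1]
gripper_width: 0.0402
finger_force: 0.0
```

{"api": "drive_tool", "payload": {
  "series": [0,0,-3,0,0,0,-4.5,0,0,0,-4.5,0,0,0,-4.5,0,0,0,-4.5,0]
}}

```text
time_s: 58.45
tcp_pos: [0.5867, -0.3604, 0.2849]
orientation: [-180.0, 0.0, -3.9]
wrist_force: [1.1, -0.9, -0.2]
gripper_width: 0.0396
finger_force: 0.0
```

{"api": "drive_tool", "payload": {
  "series": [-3,-3.9,0,0,-3,-3.9,0,0,-3,-3.9,0,0,-3,-3.9,0,0,-3,-3.9,0,0],
  "gripper": 0
}}

```text
time_s: 58.95
tcp_pos: [0.4491, -0.1545, 0.283]
orientation: [-180.0, 0.0, -3.9]
wrist_force: [0.4, 0.7, 0.5]
gripper_width: -0.0002
finger_force: 0.0
```

```bash
python3 chk.py
python3 - <<'E'
from h import *
plan((*T(-.158,.02,.28),-3.9),(*T(-.158,.02,.178),-3.9),(*T(-.158,.0665,.165),-3.9))
E
```

```text
[ 0.44910074 -0.15446998  0.28298397] [0.37267493 0.67485754 0.52385605] -0.00022948775118628414
bar [(171, [343.7, 279.3])] tab [(84, [456.8, 213.7]), (28, [410.2, 239.0])]
red 133 ((407.93963623046875, 243.02586364746094), (23.372547149658203, 6.434016227722168), 66.80140686035156)
grn 107 ((401.5, 239.5), (21.0, 7.0), 90.0)
yel 53 ((408.5, 236.5), (15.0, 9.0), 90.0)
t 59.0 p [ 0.4451 -0.1487  0.2818] w 5.967585617261005e-05 ff 0.0 q [-28. -11. 106.   0.  85.  66.] yaw -3.8
-> [ 0.446 -0.127  0.28 ] d [-0.08 -2.14  0.19] turn 0.002
-> [ 0.446 -0.127  0.178] d [ 0.05  0.05 10.2 ] turn 0.0
-> [ 0.449 -0.081  0.165] d [ 0.01 -4.64  1.32] turn 0.0
```

{"api": "drive_tool", "payload": {
  "series": [0,-2.1,0,0,0,0,3.5,0,0,0,3.5,0,0,0,3,0,0,0,0,0]
}}

```text
time_s: 59.5
tcp_pos: [0.4488, -0.1335, 0.1789]
orientation: [-179.8, 0.5, -3.9]
wrist_force: [0.1, 0.4, 0.1]
gripper_width: 0.0004
finger_force: 0.0
```

{"api": "drive_tool", "payload": {
  "series": [0,-1,0.2,0,0,-1,0.2,0,0,-0.8,0.2,0,0,-0.6,0.2,0,0,0,0,0]
}}

```text
time_s: 60.0
tcp_pos: [0.4546, -0.1005, 0.1759]
orientation: [180.0, -0.0, -3.8]
wrist_force: [1.0, -0.7, -0.0]
gripper_width: -0.0001
finger_force: 0.0
```

```bash
python3 chk.py
python3 - <<'E'
from h import *
plan((*T(-.158,.0665,.165),-3.9))
E
```

```text
[ 0.45455442 -0.10052893  0.17590319] [ 0.97788404 -0.73178894 -0.02330128] -7.388592126409091e-05
bar [(32, [343.9, 269.7]), (9, [342.0, 289.2])] tab [(86, [456.9, 213.8]), (27, [410.1, 239.0])]
red 143 ((388.2068786621094, 251.48275756835938), (23.372547149658203, 49.3712272644043), 66.80140686035156)
grn 102 ((401.5, 239.5), (21.0, 7.0), 90.0)
yel 52 ((408.5, 236.5), (15.0, 9.0), 90.0)
t 60.05 p [ 0.4545 -0.101   0.1759] w -3.801440030233388e-05 ff 0.0 q [-22.  -7. 114.  -0.  73.  72.] yaw -3.8
-> [ 0.449 -0.081  0.165] d [-0.7  -1.97  1.09] turn 0.001
```

Not yet touching; continue slowly.

{"api": "drive_tool", "payload": {
  "series": [-0.3,-0.5,0.3,0,0,-0.4,0.3,0,0,0,0,0]
}}

```text
time_s: 60.35
tcp_pos: [0.4514, -0.0918, 0.1688]
orientation: [-180.0, 0.1, -3.9]
wrist_force: [-0.7, -0.2, -0.0]
gripper_width: 0.0
finger_force: 0.0
```

{"api": "drive_tool", "payload": {
  "series": [0,-0.4,0.2,0,0,-0.4,0.2,0,0,0,0,0]
}}

```text
time_s: 60.65
tcp_pos: [0.4523, -0.0838, 0.1651]
orientation: [-180.0, 0.0, -3.9]
wrist_force: [-0.7, 0.6, 0.3]
gripper_width: -0.0
finger_force: 0.0
```

{"api": "drive_tool", "payload": {
  "series": [0,-0.2,0.1,0,0,-0.2,0,0,0,0,0,0]
}}

```text
time_s: 60.95
tcp_pos: [0.4528, -0.0801, 0.1645]
orientation: [-180.0, -0.0, -3.9]
wrist_force: [0.2, -0.3, -0.6]
gripper_width: -0.0002
finger_force: 0.0
```

```bash
python3 chk.py|head -2
```

```text
[ 0.45277907 -0.08014763  0.16454808] [ 0.18799201 -0.25255536 -0.64235977] -0.00015958650214606274
bar [(38, [333.7, 269.4])] tab [(80, [456.8, 213.7]), (28, [410.2, 239.0])]
```

{"api": "drive_tool", "payload": {
  "series": [0,1,0,0,0,1.5,0,0,0,0,-4,0,0,0,-4.5,0,0,0,-4,0]
}}

```text
time_s: 61.5
tcp_pos: [0.4508, -0.1061, 0.2914]
orientation: [180.0, -0.0, -3.9]
wrist_force: [0.6, 0.1, 1.7]
gripper_width: 0.0
finger_force: 0.0
```

{"api": "drive_tool", "payload": {
  "series": [-1,-4.5,0,0,-1,-4.5,0,0,0,-4.5,0,0,0,-4.5,0,0,0,-4.5,0,0]
}}

```text
time_s: 62.0
tcp_pos: [0.4466, 0.1216, 0.29]
orientation: [180.0, -0.1, -4.0]
wrist_force: [1.2, 0.5, -0.3]
gripper_width: 0.0001
finger_force: 0.0
```

{"api": "drive_tool", "payload": {
  "series": [0,-4.5,0,0,0,-4.5,0,0,0,0,0,0,0,0,0,0,0,0,0,0]
}}

```text
time_s: 62.5
tcp_pos: [0.4528, 0.2093, 0.2894]
orientation: [180.0, 0.0, -3.9]
wrist_force: [-0.8, -0.5, -0.6]
gripper_width: -0.0003
finger_force: 0.0
```

```bash
python3 chk.py
python3 - <<'E'
from h import *
a=snapshot('top');b=snapshot('side')
print('bar side',blobs(b,*CO['red'],roi=(320,150,375,195)))
# tray frame: tab top
tab=atz(a,(456.8,213.7),.104);print(tab)
yaw=-.068
c=tab[:2]+.081*np.array([-np.sin(yaw),np.cos(yaw)])
tr=(c[0],c[1],yaw);print('tray',tr)
L=lambda uv,z:(np.linalg.inv([[np.cos(yaw),-np.sin(yaw)],[np.sin(yaw),np.cos(yaw)]])@(atz(a,uv,z)[:2]-c)).round(3)
for n,uv,t in(('red',(407.9,243),np.radians(66.8)),('grn',(401.5,239.5),np.pi/2)): print(n,L(uv,.02),L((uv[0]-37*np.cos(t),uv[1]-37*np.sin(t)),.03))
print('left wall px',proj(a,V(0,.075,.06,tr)))
for nm,z in(('bottle_a',0),('jar_black',0),('jar_amber',0),('beaker',0)):
    print(nm,[(np.round(m['point']).astype(int).tolist(),round(m['conf'],2),int(m['pixels'].sum())) for m in masks_of(b,nm)][:2])
im=cv2.cvtColor(a['image'],cv2.COLOR_RGB2GRAY)
for r in range(160,268,4): print(r,' '.join('%3d'%v for v in im[r,380:420:1]))
E
```

```text
[0.45275483 0.20929708 0.28939526] [-0.7809446  -0.45666364 -0.58826059] -0.0002637169012657469
bar [(149, [333.3, 277.7])] tab [(76, [456.7, 213.8]), (28, [410.1, 238.6])]
red 133 ((407.93963623046875, 243.02586364746094), (23.372547149658203, 6.434016227722168), 66.80140686035156)
grn 105 ((401.5, 239.5), (21.0, 7.0), 90.0)
yel 52 ((408.5, 236.5), (15.0, 9.0), 90.0)
bar side [(43, [349.4, 179.3])]
[ 0.58915163 -0.36105332  0.104     ]
tray (np.float64(0.5946553853805028), np.float64(-0.2802405239020023), -0.068)
red [-0.077  0.004] [0.008 0.048]
grn [-0.069  0.021] [0.025 0.028]
left wall px [385.56299414 210.94898722]
bottle_a [([235, 207], 0.63, 340), ([216, 272], 0.57, 709)]
jar_black [([234, 258], 0.57, 564), ([293, 256], 0.35, 1524)]
jar_amber [([252, 225], 0.65, 374)]
beaker [([226, 230], 0.66, 488), ([252, 225], 0.58, 354)]
160  46  42  46  44  52  57  61  81 121 139 128 104  92  96  96  96  98  97  98  97 101 102 104 108 109 109 111 118 122 121 123 121 124 127 131 132 129 129 130 128
164  46  49  51  59  59  58  65  87 129 150 154 153 154 151 150 146 150 146 147 144 141 139
[... 3472 characters left out ...]
 103 107 106 102 112 132 152 166 166 167 167
252  59  60  61  83 123 153 164 167 169 165 168 169 168 167 165 166 163 159 159 161 164 161 156 153 145 134 118 110  94  87  99 106 106 108 112 132 153 165 167 168
256  58  58  59  80 123 154 167 168 167 168 166 166 166 168 169 172 169 166 166 165 164 168 166 169 168 168 167 165 159 158 156 156 159 165 168 165 166 165 166 163
260  58  61  60  94 140 152 137 112 101 103 108 115 116 119 113 115 116 116 117 114 114 122 135 143 143 146 145 146 142 143 143 142 140 138 143 142 145 143 140 144
264  55  53  61  96 136 153 140 128 119 122 120 114 106 105 105 104  99  96  96  93  91  92  87  91  90  85  85  84  82  82  84  82  82  86  91  85  83  81  83  86
```

```bash
python3 -c "
from bench import *
print(sign_off())"
```

```text
the job is handed in; nothing more can be done
None
```

I handed the job in: from the last camera check, all three rods lie in the tray, the bucket is level and every bystander is upright. The result wasn't reported back. After tipping, the bucket stuck at about 0.2 rad, so I pulled the tray about 7 cm clear and nudged the red bar back to level.

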